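Lay the standing culture flask down on the rocker

TASK

One culture flask on the rocker is still standing on end beside one that already lies flat. With your fingertips tip it over onto its broad side, away from the retaining bar, easing it down so that it lands softly instead of dropping, and push it along the mat until its base sits square against the bar. Do not pick it up, push hard or squeeze it, and leave the other flask and everything on the bench where they are.

Things in the scene. Friction and masses are not known exactly. Their poses are not given: they have to be found in the camera images.
- flask: Standing clear plastic flask, 60 to 130 g. Flat body 84 wide (x), 37 thick (y), 106 mm tall (z); shoulder 66 x 35 to 118 mm, 44 x 31 to 127; neck 26 across; grey ribbed cap 34 across, 135 to 157 mm. Origin: centre of its base's underside, on the mat; z runs to the cap, also when lying. Its +y side faces the bar, 4 to 26 mm off; its -y side must end down. Tips by itself past about 17 degrees.
- flask_toe (a point): Middle of the flask's bottom edge on the side away from the bar (flask frame 0, -18.5 mm, 0): the edge about which it tips over, to be kept down on the mat.
- flask_cap (a point): Centre of the flat end of the flask's cap, 157 mm from its base along the flask's z.
- bar: Retaining bar, the stop: fixed aluminium bar 262 long (x), 10 wide (y), 12 mm high, across the mat near one end of the rocker; a black thumb screw 18 mm across, 10 mm high on top at each end (x = +-120 mm). Origin: middle of its underside, on the mat. The face towards the flasks is at y = -5 mm; -y is the way the flasks lie and the way to tip.
- rocker: Platform rocker, fixed, off and level: white housing, aluminium platform 270 x 300 mm (x, y) with a dark rubber mat (friction about 0.9), its flat top 105 mm above the bench. Origin: centre of its underside on the bench, below the platform's middle; axes parallel to the bar's. No raised edge at the sides or at the end away from the bar (y = -150 mm).
- flask_b: The other flask, of the same size and shape, already lying flat on the mat beside the standing one, its base towards the bar and its cap away; 37 mm high as it lies. Loose, to be left alone. Origin: on its underside 20 mm from its base; its -y points along it to the cap, which ends 137 mm away.
- tube_rack: Empty blue three-tier tube rack, 246 x 104 x 72 mm, loose on the bench. Leave alone. Origin: centre of its underside.
- bottle: Amber bottle with a white cap, 70 mm across and 150 mm high, on the bench. Leave alone. Origin: centre of its underside.
- tip_box: Pipette tip box, grey with a white lid, 122 x 82 x 72 mm, on the bench. Leave alone. Origin: centre of its underside.
- pen: Marker pen, white with a black cap, 136 mm long, 14 mm high, lying on the bench. Leave alone. Origin: on the bench under its middle.
- spare_bar: Second retaining bar like the first, 262 mm long, 22 mm high at its screws, lying loose on the bench. Leave alone. Origin: middle of its underside.
There are look-alikes about, which are no part of the job. What is shaped like the flask but green or orange is not meant.

How it is judged:
At the end, for the whole second after the job is handed in: The flask lies at rest, flat on the mat on its broad side (within 4 degrees), its base against the retaining bar (gap at its middle under 7 mm) and square to it (within 5.7 degrees) (angle between flask's own y axis and vertical below 0.07 rad and angle between flask's own z axis and vertical above 1.5 rad and height (world z) of flask_toe between 0.1 and 0.11 m and y of flask in the frame of bar between -0.012 and 0 m and angle between the z axis of flask and the y axis of bar, either way round below 0.1 rad and linear speed of flask below 0.01 m/s); the robot touches nothing.
It fails at once if the flask dropped, was flung over or knocked down instead of being eased down (it turned faster than 6 rad/s) (angular speed of flask above 6 rad/s).
It fails at once if the flask was picked up, or tipped to the wrong side (its tipping edge rose more than 15 mm off the mat) (height (world z) of flask_toe above 0.12 m).
It fails at once if the flask was squeezed or shoved hard (over 20 N) (contact force between the fingers and flask above 20 N).
It fails at once if the other flask was moved more than 12 mm (distance of flask_b from where it was at the start of the episode above 0.012 m).
It fails at once if something on the bench was moved more than 30 mm (distance of any of tube_rack, bottle, tip_box, pen, spare_bar from where it was at the start of the episode above 0.03 m).
It also fails if it takes over 72 s, if anything falls off the work surface, if the arm or the gripper's body presses on something with over 40 N, if the wrist force passes 120 N, or if a joint passes its speed limit or range.

ROBOT

A 6-joint arm with a two-finger parallel gripper is mounted at the origin on the work surface. World frame = base frame: x ahead of the robot, y to its left, z up, the work surface at z = 0. Lengths are in m, angles in rad, forces in N, time in s.
With the tool pointing down it reaches from about 0.35 to 0.725 m from the base axis. Payload 4.3 kg.
Tool frame: the origin (TCP) lies midway between the tips of the shut fingers; the grasp point (between the pads) lies 19 mm behind it; z points along the fingers, y is the direction in which the jaws open and shut (so a half turn about z gives the same grasp; the last joint's range is limited). The gripper opens to 85 mm and grips with 20 to 120 N. Pads are 22 mm wide; open, the fingers measure 114 mm over their backs; the gripper's body (76 mm by 85 mm) begins 54 mm behind the grasp point. The pads swing forward as they close: fully open they stand 13 mm farther back than shut.
Start: joints at [-1.335, 0.377, 0.081, 1.274, 0, 1.46], TCP at [0.195, -0.541, 0.199] pointing down, gripper open.
Joint ranges: [-2.72, 2.72], [-0.84, 1.66], [-1.02, 1.22], [-1.77, 2.12], [-1.37, 1.28], [-3.14, 3.14]. Speed limits (rad/s): [2.57, 2.57, 3.14, 3.14, 3.14, 3.14].

INTERFACE

Orientations are given as a unit quaternion [w, x, y, z].
In Python, from workcell import state, snapshot, finish_job gives the robot as it stands. The module is installed in compiled form; this text tells all that it offers.
- The arm moves only by the tool jog_arm, never from a script. Its argument "targets" is a list of rows, each a list of 7 numbers: the shift along the tool's x, y, z in mm, then the turn, a rotation vector about the tool's x, y, z in degrees, then the finger opening in mm, from 0 to 85.4. In form: [[dx, dy, dz, ax, ay, az, jaw], ...]. A call has 1 to 5 rows; each row shifts and turns the commanded pose from where the row before left it, along the tool's axes as they then stand; what a row does not reach is not made up. A row lasts 1/12 s, in which the tool goes at most 41.7 mm and 7.16 degrees, less where a joint would pass 70% of its speed; a pose out of reach is approached as far as the arm can. A call with a gripper value outside its range is refused whole. The fingers move at their own pace and stop on an object; "newtons" is the grip in N (left out, the last holds). Time passes only in rows, so rows that do not move let the fingers close. It gives the time, the measured TCP pose, the force and the opening at its end, in the units of the state.
- state(): the state, without advancing time (a new reading comes with each control period).
- snapshot(name): name is "scene" or "top" or "wrist"; returns a dict with "color" (384x512x3 uint8, blue, green, red), "intrinsics" (3x3 intrinsics, pixels), "dist_coeffs" ([k1, k2, p1, p2, k3] as OpenCV has them; the pictures are not rectified), "rvec" (rotation vector, rad) and "tvec" (3), from world to camera coordinates, as OpenCV has them. Camera axes: x right, y down, z forward; pixel columns grow to the right and rows downward; lengths in m; the calibration is good to about 2 mm. A picture is of the moment at which its call begins. There is no depth.
- finish_job(): hands the job in, once; it reports no verdict.
The state is a dict: "t": time; "q": joint angles; "joint_vel": joint speeds; "joint_efforts": joint torques, N m; "tcp_pos": TCP position; "eef_rot": TCP orientation; "force": force on the tool from outside, world axes, zero at the start; "moment": the same for the moment, N m; "opening": opening from 0.0 (shut) to 1.0 (fully open).
Only numpy, scipy, OpenCV 4.12 (cv2) and the standard library are available. Lean on these libraries where they do the work, as an engineer would, in place of code of your own. Each camera call takes 0.05 s, during which the arm holds its last target. There are 200 camera calls.

## Working session

There is one attempt and no reset: what is moved stays moved. The work goes in short steps, Python scripts to look and compute and a tool call to move; the robot and the scene stay as the last step left them, time stands still between calls to the robot, and variables do not carry over. Pictures are saved under pics/ and viewed, about 8 in all and at most 12, crops included, and the job is handed in when it is done.

Besides the shell and the picture viewer there is one more tool, called after "Call:" as name(argument=value, ...) on one line, values as JSON. jog_arm: Moves the arm, as the interface text tells. Its arguments: {"type":"object","properties":{"targets":{"type":"array"},"newtons":{"type":"number"}},"required":["targets"]}

```bash
mkdir -p pics; cat > h.py <<'E'
import cv2,numpy as np
from workcell import state,snapshot,finish_job
from scipy.spatial.transform import Rotation as R
def snap(n,f):
    s=snapshot(n); cv2.imwrite(f'pics/{f}.png',s['color']); np.save(f'pics/{f}.npy',s,allow_pickle=True); return s
def load(f): return np.load(f'pics/{f}.npy',allow_pickle=True).item()
def ray(s,uv,z):
    K,d=s['intrinsics'],s['dist_coeffs']
    p=cv2.undistortPoints(np.array(uv,float).reshape(-1,1,2),np.array(K),np.array(d)).reshape(-1,2)
    Rm=cv2.Rodrigues(np.array(s['rvec'],float))[0]; t=np.array(s['tvec'],float).ravel()
    c=-Rm.T@t; D=np.c_[p,np.ones(len(p))]@Rm
    return c+D*((z-c[2])/D[:,2])[:,None]
def proj(s,X):
    return cv2.projectPoints(np.array(X,float).reshape(-1,1,3),np.array(s['rvec'],float),np.array(s['tvec'],float),np.array(s['intrinsics']),np.array(s['dist_coeffs'],float))[0].reshape(-1,2)
E
python3 - <<'E'
from h import *
a=snap('scene','s0');b=snap('top','t0')
cv2.imwrite('pics/both.png',cv2.resize(np.vstack([a['color'],b['color']]),None,fx=.78,fy=.78))
s=state();print(s['t'],s['tcp_pos'],s['eef_rot'],s['force'])
for i in(a,b):
    Rm=cv2.Rodrigues(i['rvec'])[0];print(-Rm.T@np.ravel(i['tvec']),Rm[2])
E
```

```text
0.1 [ 0.19473629 -0.54033789  0.19853732] [-9.26827291e-04  9.85089754e-01  1.72038695e-01 -6.54197536e-05] [ 0.17134514  0.25337239 -0.30521339]
[ 1.44602397 -0.27625487  1.26935097] [-0.64587817  0.19476192 -0.73817965]
[0.34318433 0.03818775 1.19446968] [ 0.13503881 -0.02635884 -0.99048964]
```

View pics/both.png

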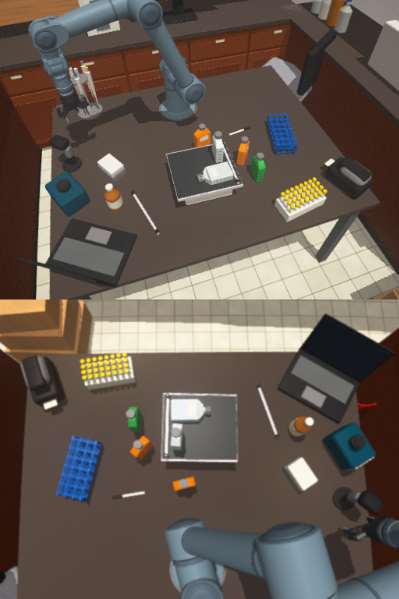

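The overview shows the rocker with two clear flasks on it. In the top view (native pixels) the standing flask is at about (228,176) and the lying one at about (240,143). The green and orange look-alikes are off the rocker. Next I'll enlarge this area.

```bash
python3 - <<'E'
from h import *
a=load('s0');b=load('t0')
c1=cv2.resize(b['color'][108:223,195:320],(640,589),interpolation=cv2.INTER_CUBIC)
cv2.imwrite('pics/c1.png',c1)
cv2.imwrite('pics/c2.png',cv2.resize(a['color'][160:270,205:320],(627,600),interpolation=cv2.INTER_CUBIC))
E
```

```text
(no output)
```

View pics/c1.png

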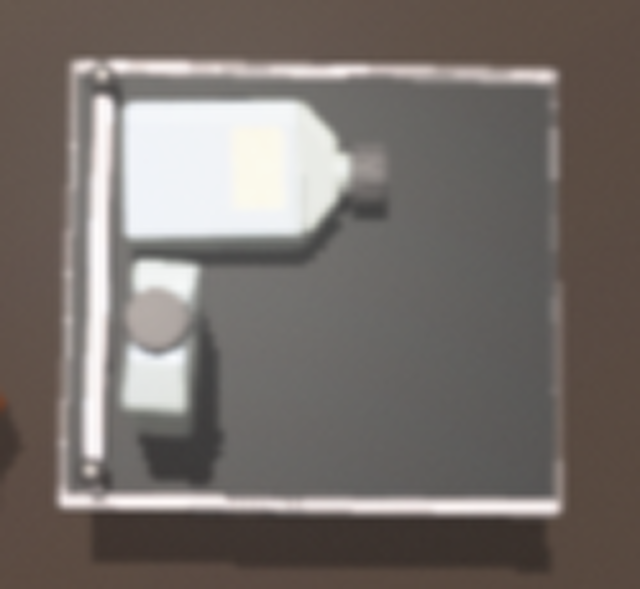

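View pics/c2.png

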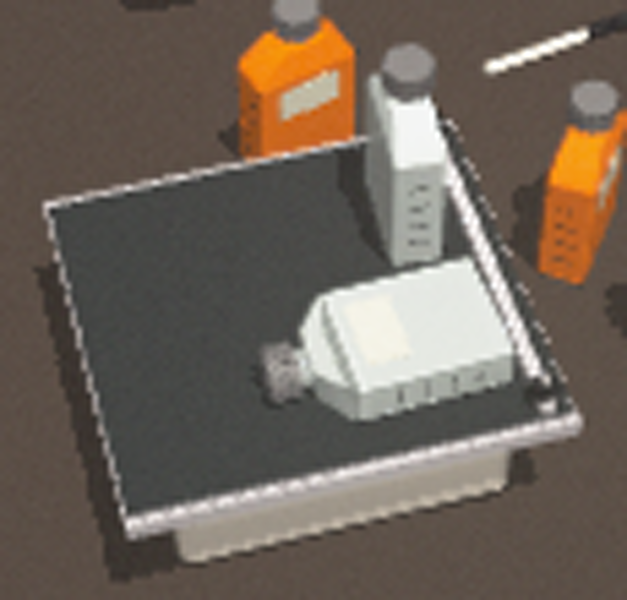

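```bash
python3 - <<'E'
from h import *
b=load('t0'); a=load('s0')
def top(l,z): return ray(b,np.array(l)/5.12+[195,108],z)
def sc(l,z): return ray(a,np.array(l)/5.4545+[205,160],z)
np.set_printoptions(precision=4,suppress=True)
print('platform',top([(72,65),(556,75),(562,508),(60,502)],.105))
print('platS',sc([(45,207),(130,525),(580,425),(450,128)],.105))
S=top([(101,78),(92,470)],.127);print('screws',S)
print('cap',top([(157,321)],.262), sc([(409,62)],.262))
B=top([(133,262),(200,265),(186,413),(122,408)],.211);print('body',B,B.mean(0))
print('baseS near corners',sc([(393,265),(440,262)],.105))
print('lying',top([(125,102),(125,238),(300,238),(300,102)],.142), 'cap',top([(372,165)],.12))
E
```

```text
platform [[ 0.7141  0.1254  0.105 ]
 [ 0.7033 -0.1754  0.105 ]
 [ 0.433  -0.1668  0.105 ]
 [ 0.4428  0.1346  0.105 ]]
platS [[ 0.4393 -0.1614  0.105 ]
 [ 0.7093 -0.1687  0.105 ]
 [ 0.7239  0.1257  0.105 ]
 [ 0.4547  0.1341  0.105 ]]
screws [[0.6981 0.1062 0.127 ]
 [0.4593 0.1137 0.127 ]]
cap [[0.5217 0.0697 0.262 ]] [[0.5262 0.0733 0.262 ]]
body [[0.5648 0.0842 0.211 ]
 [0.5624 0.0474 0.211 ]
 [0.4803 0.0564 0.211 ]
 [0.4837 0.0912 0.211 ]] [0.5228 0.0698 0.211 ]
baseS near corners [[0.5624 0.0539 0.105 ]
 [0.5696 0.0853 0.105 ]]
lying [[ 0.678   0.091   0.142 ]
 [ 0.5949  0.0919  0.142 ]
 [ 0.5931 -0.0114  0.142 ]
 [ 0.6764 -0.0135  0.142 ]] cap [[ 0.643  -0.0573  0.12  ]]
```

The standing clear flask has its cap at about (226,171) in the top view and a tall upright body in the scene view, next to the bar. The flask at about (240,143) already lies flat. The look-alikes are two orange flasks and one green flask, all on the bench off the rocker. So the clear standing flask at about (0.523, 0.071), yaw about -5°, is the one meant.

I'll raise the arm and move over to it.

Call:
jog_arm(targets=[[0,0,-40,0,0,0,85],[0,0,-40,0,0,0,85],[0,0,-40,0,0,0,85],[0,0,-40,0,0,0,85],[33,-24,0,0,0,0,85]])

```text
t: 0.52
tcp_pos: [0.2171, -0.5185, 0.3696]
eef_rot: [0.012, 0.986, 0.169, 0.0]
force: [1.7, -0.6, 2.2]
opening: 0.994
```

Call:
jog_arm(targets=[[33,-24,0,0,0,0,85],[33,-24,0,0,0,0,85],[33,-24,0,0,0,0,85],[33,-24,0,0,0,0,85],[33,-24,0,0,0,0,85]])

```text
t: 0.93
tcp_pos: [0.3329, -0.3365, 0.3591]
eef_rot: [-0.0, 0.985, 0.172, -0.0]
force: [1.2, -0.2, 0.2]
opening: 0.996
```

Call:
jog_arm(targets=[[33,-24,0,0,0,-7,85],[33,-24,0,0,0,0,85],[33,-24,0,0,0,0,85],[33,-24,0,0,0,0,85],[33,-24,0,0,0,0,85]])

```text
t: 1.35
tcp_pos: [0.43, -0.1574, 0.3591]
eef_rot: [-0.0, 0.973, 0.232, -0.0]
force: [1.5, 0.2, 0.1]
opening: 0.996
```

Call:
jog_arm(targets=[[0,0,0,0,0,-7,85],[0,0,0,0,0,-7,85],[0,0,0,0,0,-7,85],[0,0,0,0,0,-7,85],[0,0,0,0,0,-7,85]])

```text
t: 1.77
tcp_pos: [0.4296, -0.159, 0.3589]
eef_rot: [-0.0, 0.856, 0.517, -0.0]
force: [-0.3, 0.1, 0.0]
opening: 0.994
```

Call:
jog_arm(targets=[[0,0,0,0,0,-7,85],[0,0,0,0,0,-7,85],[0,0,0,0,0,-7,85],[0,0,0,0,0,-7,85],[0,0,0,0,0,-7,85]])

```text
t: 2.18
tcp_pos: [0.4295, -0.1593, 0.359]
eef_rot: [-0.0, 0.662, 0.75, -0.0]
force: [-0.5, -0.2, 0.6]
opening: 0.997
```

Call:
jog_arm(targets=[[0,0,0,0,0,-7,85],[0,0,0,0,0,-7,85],[0,0,0,0,0,-7,85],[0,0,0,0,0,-7,85],[0,0,0,0,0,-7,85]])

```text
t: 2.6
tcp_pos: [0.4295, -0.1593, 0.359]
eef_rot: [-0.001, 0.405, 0.914, 0.0]
force: [-0.6, 0.4, -0.6]
opening: 0.997
```

Call:
jog_arm(targets=[[0,0,0,0,0,-7,46],[0,0,0,0,0,-7,46],[0,0,0,0,0,-7,46],[0,0,0,0,0,-7,46],[0,0,0,0,0,-7,46]])

```text
t: 3.02
tcp_pos: [0.4295, -0.1593, 0.3589]
eef_rot: [-0.001, 0.112, 0.994, 0.0]
force: [-0.1, 0.6, -0.1]
opening: 0.538
```

```bash
cat >> h.py <<'E'
np.set_printoptions(precision=4,suppress=True)
def show():
    s=state();q=s['eef_rot'];Rm=R.from_quat([q[1],q[2],q[3],q[0]]).as_matrix()
    print(s['t'],'tcp',s['tcp_pos'],'q',s['q'],'F',s['force'],'op',s['opening']);print(Rm);return s,Rm
E
python3 - <<'E'
from h import *
show();w=snap('wrist','w1');cv2.imwrite('pics/w1b.png',w['color'])
E
```

```text
3.0167 tcp [ 0.4295 -0.1593  0.3589] q [-0.4937  0.1489  0.1878  1.6107 -0.0001 -0.2695] F [-0.137   0.6035 -0.1066] op 0.5384438159743289
[[-0.975   0.2222 -0.001 ]
 [ 0.2222  0.975   0.0004]
 [ 0.0011  0.0002 -1.    ]]
```

View pics/w1b.png

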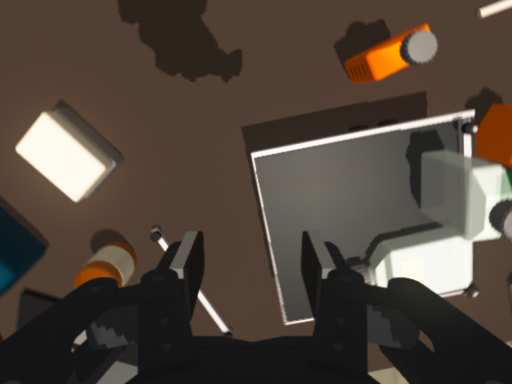

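The wrist picture shows the standing flask at right, its cap cut off at about (510,215), with the lying flask below it at about (425,265). The fingers are clear of both.

I'll test the tilt in free air near the end-of-tip pose.

Call:
jog_arm(targets=[[0,0,0,0,0,-7,46],[-28,22,0,0,0,0,46],[-28,22,0,0,0,0,46],[-28,22,0,0,0,0,46],[0,0,0,-7,0,0,46]])

```text
t: 3.48
tcp_pos: [0.5258, -0.0902, 0.3589]
eef_rot: [0.004, 0.045, 0.997, 0.064]
force: [-1.9, 0.6, -1.5]
opening: 0.541
```

Call:
jog_arm(targets=[[0,0,0,-7,0,0,46],[0,0,0,-7,0,0,46],[0,0,0,-7,0,0,46],[0,0,0,-7,0,0,46],[0,0,0,-7,0,0,46]])

```text
t: 3.9
tcp_pos: [0.5209, -0.1035, 0.3603]
eef_rot: [0.021, 0.052, 0.931, 0.36]
force: [-0.2, 0.2, -1.7]
opening: 0.541
```

```bash
python3 -c "
from h import *
show()"
```

```text
3.9 tcp [ 0.5209 -0.1035  0.3603] q [-0.6976  0.5708  0.5343  1.9991  0.5948 -0.7319] F [-0.2233  0.2442 -1.6654] op 0.5408385843504006
[[-0.9938  0.0811  0.0755]
 [ 0.1108  0.736   0.6679]
 [-0.0014  0.6722 -0.7404]]
```

Call:
jog_arm(targets=[[0,-25,28,0,0,0,46],[0,-25,28,0,0,0,46],[0,-25,28,0,0,0,46],[0,-25,28,0,0,0,46],[0,0,0,0,0,0,46]])

```text
t: 4.32
tcp_pos: [0.5168, -0.1001, 0.2023]
eef_rot: [0.013, 0.053, 0.931, 0.361]
force: [-1.4, 1.2, -0.3]
opening: 0.541
```

```bash
python3 -c "
from h import *
show();w=snap('wrist','w2')"
```

```text
4.3167 tcp [ 0.5168 -0.1001  0.2023] q [-0.6942  0.5879  0.1532  1.611   0.5892 -0.7268] F [-1.3702  1.1761 -0.273 ] op 0.5407625395302417
[[-0.994   0.0894  0.0633]
 [ 0.1087  0.7341  0.6703]
 [ 0.0134  0.6732 -0.7394]]
```

View pics/w2.png

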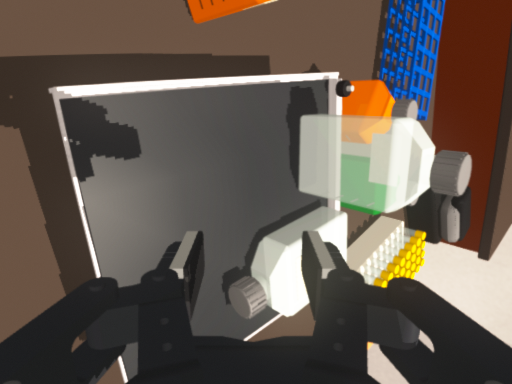

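The tilted wrist view shows the standing flask's base edge on the mat from about (303,116) to (301,194), its cap near (452,172), and the bar behind it. I'll refine the position from these.

```bash
python3 - <<'E'
from h import *
w=load('w2')
print(ray(w,[(303,116),(301,194)],.105))
print('cap end',ray(w,[(460,174)],.262))
print('bar screw top',ray(w,[(347,88)],.127),'platform corners',ray(w,[(57,93),(337,77)],.105))
# predicted
for c,yaw in(((.523,.071),-5.5),):
  r=R.from_euler('z',yaw,degrees=True)
  P=[[-.042,-.0185,0],[.042,-.0185,0],[-.042,-.0185,.106],[.042,-.0185,.106],[0,0,.157]]
  print(proj(w,r.apply(P)+[c[0],c[1],.105]))
E
```

```text
[[0.4834 0.0676 0.105 ]
 [0.57   0.0586 0.105 ]]
cap end [[0.5212 0.0626 0.262 ]]
bar screw top [[0.4595 0.1182 0.127 ]] platform corners [[ 0.4348 -0.1606  0.105 ]
 [ 0.4478  0.132   0.105 ]]
[[296.1569 113.7437]
 [294.9705 190.8164]
 [395.0715 117.4903]
 [385.9872 213.9131]
 [463.1748 173.4361]]
```

```bash
python3 - <<'E'
from h import *
w=load('w2');b=load('t0')
def ov(s,y0,y1,x0,x1,f,c,yaw):
  im=cv2.resize(s['color'][y0:y1,x0:x1],None,fx=f,fy=f,interpolation=cv2.INTER_CUBIC)
  r=R.from_euler('z',yaw,degrees=True)
  box=[[a,bb,z] for z in(0,.106) for a,bb in((-.042,-.0185),(.042,-.0185),(.042,.0185),(-.042,.0185))]
  t=np.linspace(0,6.28,30);cap=np.c_[.017*np.cos(t),.017*np.sin(t),0*t+.157]
  p=lambda X:((proj(s,r.apply(X)+[c[0],c[1],.105])-[x0,y0]+.5)*f).astype(np.int32)
  q=p(np.array(box))
  for k in(q[:4],q[4:],p(cap)): cv2.polylines(im,[k],True,(0,0,255),1)
  for i in range(4): cv2.line(im,tuple(map(int,q[i])),tuple(map(int,q[i+4])),(0,0,255),1)
  return im
c=(.523,.071)
A=ov(w,65,225,285,485,3,c,-5.5);B=ov(b,155,203,210,245,10,c,-5.5)
H=480;cv2.imwrite('pics/ov.png',cv2.resize(np.hstack([A,B[:480]]),None,fx=.82,fy=.82));print(A.shape,B.shape)
E
```

```text
(480, 600, 3) (480, 350, 3)
```

View pics/ov.png

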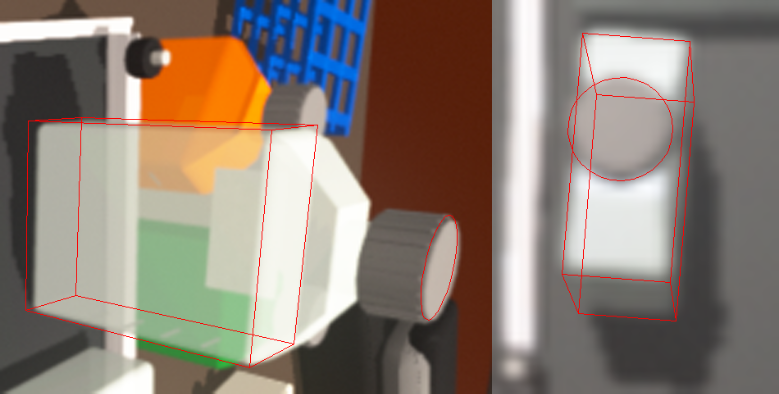

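The overlay fits to within about 3 mm: cap centre at (0.523, 0.071), yaw -5.5°, toe at y of about 0.054. Now I'll go back up, straighten the tool and move above the cap.

Call:
jog_arm(targets=[[0,25,-28,0,0,0,46],[0,25,-28,0,0,0,46],[0,25,-28,0,0,0,46],[0,25,-28,0,0,0,46],[0,0,0,7,0,0,46]])

```text
t: 4.78
tcp_pos: [0.5194, -0.1049, 0.3642]
eef_rot: [0.015, 0.055, 0.952, 0.301]
force: [-0.4, 0.2, -1.8]
opening: 0.537
```

Call:
jog_arm(targets=[[0,0,0,7,0,0,46],[0,0,0,7,0,0,46],[0,0,0,7,0,0,46],[0,0,0,7,0,0,46],[0,0,0,7,0,0,46]])

```text
t: 5.2
tcp_pos: [0.5211, -0.1029, 0.3651]
eef_rot: [0.005, 0.055, 0.998, -0.004]
force: [0.4, 0.4, -0.7]
opening: 0.536
```

Call:
jog_arm(targets=[[0,40,0,0,0,0,46],[0,40,0,0,0,0,46],[0,40,0,0,0,0,46],[0,30,0,0,0,0,46],[0,0,0,0,0,0,46]])

```text
t: 5.62
tcp_pos: [0.5364, 0.052, 0.3629]
eef_rot: [0.002, 0.051, 0.999, 0.002]
force: [-0.6, -0.3, -0.0]
opening: 0.54
```

```bash
cat >> h.py <<'E'
def to(p,yaw=-5.5,phi=0):
    # tool: y=flask y tilted, z=down, tilted by phi towards +y
    s,Rm=show()
    T=R.from_euler('z',yaw,degrees=True)*R.from_euler('x',phi,degrees=True)*R.from_euler('y',180,degrees=True)
    print('d mm',Rm.T@(np.array(p)-s['tcp_pos'])*1000,'rot deg',np.degrees((R.from_matrix(Rm).inv()*T).as_rotvec()))
E
python3 -c "
from h import *
to([.523,.072,.30])"
```

```text
5.6167 tcp [0.5364 0.052  0.3629] q [-0.0232  0.3255  0.4296  1.6707  0.0033  0.0792] F [-0.6059 -0.3381 -0.0104] op 0.5395615352061437
[[-0.9948  0.1022  0.0044]
 [ 0.1023  0.9948  0.0032]
 [-0.004   0.0037 -1.    ]]
d mm [15.6522 18.2924 62.9485] rot deg [ 0.2089  0.23   -0.3686]
```

Call:
jog_arm(targets=[[15,18,0,0,0,0,46],[0,0,30,0,0,0,46],[0,0,33,0,0,0,46],[0,0,0,0,0,0,46]])

```text
t: 5.95
tcp_pos: [0.5169, 0.0659, 0.2904]
eef_rot: [-0.008, 0.054, 0.999, -0.0]
force: [-1.9, -0.5, -2.1]
opening: 0.538
```

```bash
python3 - <<'E'
from h import *
to([.523,.072,.24])
w=snap('wrist','w3');cv2.imwrite('pics/w3.png',w['color'][90:384,80:432])
t=np.linspace(0,6.28,9)
E
```

```text
5.95 tcp [0.5169 0.0659 0.2904] q [0.0049 0.2757 0.171  1.4813 0.0003 0.1134] F [-1.8655 -0.5302 -2.1165] op 0.5378311821621424
[[-0.994   0.1083 -0.0152]
 [ 0.1083  0.9941  0.0003]
 [ 0.0151 -0.0014 -0.9999]]
d mm [-6.1472  6.7543 50.3015] rot deg [-0.0744 -0.8657 -0.7164]
```

View pics/w3.png

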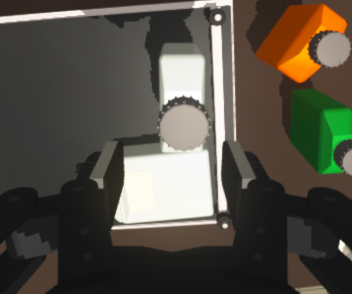

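The close view shows the cap at full-image (264,214), between the finger gap's left edge near x = 200 and right edge near x = 308.

```bash
python3 - <<'E'
from h import *
w=load('w3');print(ray(w,[(264,214)],.262))
to([.523,.071,.24])
E
```

```text
[[0.5218 0.0732 0.262 ]]
6.0 tcp [0.5195 0.0657 0.2944] q [0.0045 0.2754 0.1811 1.4853 0.0002 0.1133] F [0.3381 0.5533 0.4918] op 0.5367908311905235
[[-0.994   0.1086 -0.0089]
 [ 0.1086  0.9941  0.0002]
 [ 0.0088 -0.0008 -1.    ]]
d mm [-3.4031  5.6936 54.3902] rot deg [-0.0405 -0.5057 -0.7344]
```

Call:
jog_arm(targets=[[-2,7,0,0,0,0,46],[0,0,0,0,0,0,46],[0,0,18,0,0,0,46],[0,0,18,0,0,0,46],[0,0,0,0,0,0,46]])

```text
t: 6.42
tcp_pos: [0.5276, 0.0725, 0.2609]
eef_rot: [0.001, 0.054, 0.999, 0.0]
force: [-0.3, 0.1, -0.4]
opening: 0.54
```

Call:
jog_arm(targets=[[0,0,10,0,0,0,46],[0,0,8,0,0,0,46],[0,0,0,0,0,0,46],[0,0,0,0,0,0,46]])

```text
t: 6.75
tcp_pos: [0.5272, 0.0725, 0.2437]
eef_rot: [0.001, 0.054, 0.999, 0.0]
force: [0.4, -0.7, -0.1]
opening: 0.538
```

```bash
python3 - <<'E'
from h import *
to([.522,.073,.24])
# planned path: toe pivot, grasp line at flask z=137+2, tool follows
for th in range(0,91,6):
    t=np.radians(th); L=.135;Y=.055
    print(th,'y %.4f z %.4f'%(Y+.0185*np.cos(t)-L*np.sin(t), .105+.0185*np.sin(t)+L*np.cos(t)))
E
```

```text
6.75 tcp [0.5272 0.0725 0.2437] q [ 0.0174  0.2797  0.0568  1.3462 -0.0001  0.1256] F [ 0.3615 -0.687  -0.1493] op 0.537882132711967
[[-0.9942  0.108   0.0017]
 [ 0.108   0.9942 -0.    ]
 [-0.0017  0.0002 -1.    ]]
d mm [ 5.2553 -0.0479  3.6665] rot deg [ 0.0087  0.0971 -0.6988]
0 y 0.0735 z 0.2400
6 y 0.0593 z 0.2412
12 y 0.0450 z 0.2409
18 y 0.0309 z 0.2391
24 y 0.0170 z 0.2359
30 y 0.0035 z 0.2312
36 y -0.0094 z 0.2251
42 y -0.0216 z 0.2177
48 y -0.0329 z 0.2091
54 y -0.0433 z 0.1993
60 y -0.0527 z 0.1885
66 y -0.0608 z 0.1768
72 y -0.0677 z 0.1643
78 y -0.0732 z 0.1512
84 y -0.0773 z 0.1375
90 y -0.0800 z 0.1235
```

Fingers straddle the cap with no contact. I'll centre in x, narrow the cage to 41 mm (about 3 mm play each side), then swing about the toe in 3° rows.

Call:
jog_arm(targets=[[5,0,3,0,0,0,41],[0,0,0,0,0,0,41],[0,0,0,0,0,0,41],[0,0,0,0,0,0,41]])

```text
t: 7.08
tcp_pos: [0.5214, 0.0731, 0.2398]
eef_rot: [0.0, 0.054, 0.999, -0.0]
force: [0.0, 0.0, 0.2]
opening: 0.482
```

Call:
jog_arm(targets=[[0,-3.6,-0.4,-1.5,0,0,41],[0,-3.6,-0.4,-1.5,0,0,41],[0,-3.6,-0.4,-1.5,0,0,41],[0,-3.6,-0.4,-1.5,0,0,41]])

```text
t: 7.42
tcp_pos: [0.52, 0.0586, 0.2407]
eef_rot: [0.003, 0.054, 0.997, 0.053]
force: [-0.0, 0.1, -1.3]
opening: 0.482
```

Call:
jog_arm(targets=[[0,-3.6,-0.4,-1.5,0,0,41],[0,-3.6,-0.4,-1.5,0,0,41],[0,-3.6,-0.4,-1.5,0,0,41],[0,-3.6,-0.4,-1.5,0,0,41]])

```text
t: 7.75
tcp_pos: [0.5184, 0.0441, 0.2402]
eef_rot: [0.006, 0.054, 0.993, 0.105]
force: [-0.6, 0.9, 0.4]
opening: 0.478
```

```bash
python3 - <<'E'
from h import *
show(); w=snap('wrist','w4')
E
```

```text
7.75 tcp [0.5184 0.0441 0.2402] q [-0.1771  0.2433 -0.0199  1.3217  0.21   -0.0707] F [-0.5888  0.8714  0.4219] op 0.47822266566313987
[[-0.9942  0.1053  0.0232]
 [ 0.1078  0.9722  0.2076]
 [-0.0007  0.2089 -0.9779]]
```

View pics/w4.png

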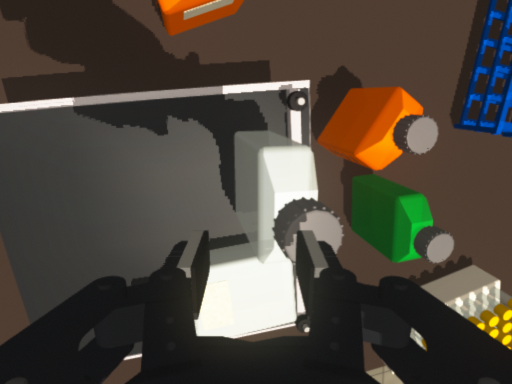

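The wrist view shows the flask's cap at (310,228), overlapping the right fingertip at (300-325, 235), so it may not be between the fingers. I'll check this with projections before going on.

```bash
python3 - <<'E'
from h import *
w=load('w4');s,Rm=show();T=np.array(s['tcp_pos'])
for n,o in(('tcp',[0,0,0]),('L',[0,-20.5,-2]),('R',[0,20.5,-2]),('R wide',[11,20.5,-2]),('Rw2',[-11,20.5,-2])): print(n,proj(w,T+Rm@(np.array(o)/1000.)))
print('cap upright',ray(w,[(313,232)],.262),ray(w,[(313,232)],.25),proj(w,[[.522,.0725,.262]]))
Rc=cv2.Rodrigues(w['rvec'])[0];c=-Rc.T@np.ravel(w['tvec']);print('cam in tool',Rm.T@(c-T), 'axis',Rm.T@Rc[2])
t=load('t0');a=snap('scene','s4')
cv2.imwrite('pics/s4c.png',cv2.resize(a['color'][120:270,205:355],None,fx=4,fy=4,interpolation=cv2.INTER_CUBIC))
E
```

```text
7.8 tcp [0.5182 0.0426 0.2397] q [-0.1796  0.2437 -0.0205  1.3217  0.2095 -0.0714] F [ 0.1928 -1.8341 -0.0159] op 0.4796699744186624
[[-0.994   0.1072  0.0226]
 [ 0.1095  0.9721  0.2072]
 [ 0.0002  0.2085 -0.978 ]]
tcp [[249.204  223.3779]]
L [[213.2435 224.6212]]
R [[285.1118 224.7258]]
R wide [[285.6833 206.4693]]
Rw2 [[284.5499 242.3713]]
cap upright [[0.5201 0.0726 0.262 ]] [[0.5262 0.0772 0.25  ]] [[312.9821 235.231 ]]
cam in tool [ 0.0707  0.0019 -0.1755] axis [-0.2738 -0.0012  0.9618]
```

View pics/s4c.png

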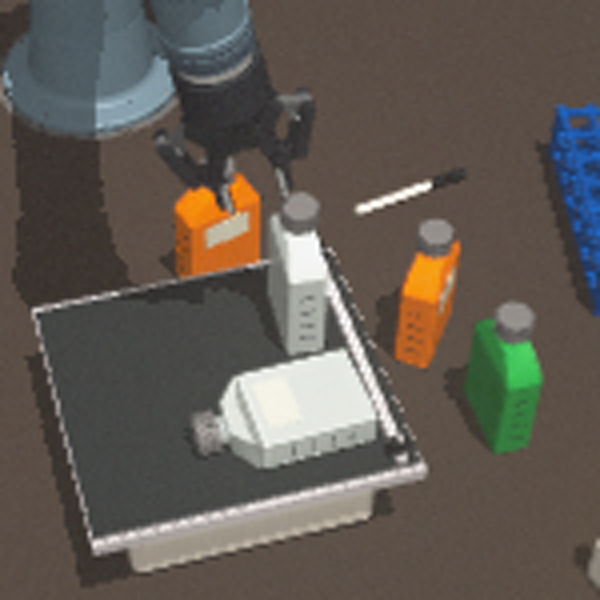

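```bash
python3 - <<'E'
from h import *
a=load('s4');s,Rm=show();T=np.array(s['tcp_pos'])
f=lambda o:((proj(a,T+Rm@(np.array(o)/1000.))-[205,120])*4).round().tolist()
for o in([0,0,0],[0,-20.5,-2],[0,20.5,-2],[0,20.5,-30],[0,-20.5,-30],[0,0,-73],[0,0,-150]): print(o,f(o))
print('cap',((proj(a,[[.522,.0725,.262]])-[205,120])*4).tolist())
E
```

```text
7.85 tcp [0.5182 0.0431 0.2398] q [-0.1781  0.2437 -0.0202  1.3217  0.2085 -0.0694] F [ 0.2136  0.4362 -0.2724] op 0.4803496624964207
[[-0.9939  0.1077  0.0224]
 [ 0.11    0.9723  0.2063]
 [ 0.0004  0.2075 -0.9782]]
[0, 0, 0] [[264.0, 224.0]]
[0, -20.5, -2] [[241.0, 229.0]]
[0, 20.5, -2] [[286.0, 216.0]]
[0, 20.5, -30] [[280.0, 195.0]]
[0, -20.5, -30] [[235.0, 209.0]]
[0, 0, -73] [[248.0, 169.0]]
[0, 0, -150] [[229.0, 106.0]]
cap [[297.4966444896779, 202.4127739257907]]
```

Both cameras show the fingertips really ending about 28 mm short of the TCP at this opening, so they passed above the cap and the flask hasn't moved. I'll go back upright, recentre and go in deeper.

Call:
jog_arm(targets=[[0,7.2,0,3,0,0,46],[0,7.2,0.4,3,0,0,46],[0,7.2,0.8,3,0,0,46],[0,7.2,0.8,3,0,0,46],[0,0,0,0,0,0,46]])

```text
t: 8.27
tcp_pos: [0.5216, 0.076, 0.242]
eef_rot: [0.0, 0.052, 0.999, -0.0]
force: [0.4, 0.1, 0.1]
opening: 0.535
```

```bash
python3 - <<'E'
from h import *
to([.522,.0725,.24])
w=snap('wrist','w5')
hsv=cv2.cvtColor(w['color'],cv2.COLOR_BGR2HSV)
c=w['color'][150:300:10,180:345:5].astype(int)
for i,r in enumerate(c): print(150+10*i,' '.join('%3d'%v for v in r.mean(1)))
E
```

```text
8.2667 tcp [0.5216 0.076  0.242 ] q [ 0.0246  0.2703  0.0399  1.3396 -0.0005  0.128 ] F [0.4064 0.1388 0.1211] op 0.5346062399562277
[[-0.9947  0.1032  0.0007]
 [ 0.1032  0.9947 -0.0005]
 [-0.0008 -0.0004 -1.    ]]
d mm [-0.7722 -3.4424  2.0139] rot deg [-0.0231  0.0448 -0.4243]
150  72  73  75  77  79  82  83  75  88 203 203 204 204 204 205 205 205 207 206 123 103  89 246 248 104 104 195  71  70  70  67  67  67
160  71  73  75  77  81  83  85  85 139 235 235 235 236 236 237 237 237 238 237 168 105 103 246 248 106 106 172  73  71  70  68  67  67
170  72  73  75  77  80  83  85  81 123 235 236 237 237 238 238 237 238 238 238 161 106  59 246 248 108 107 159  73  72  71  70  69  68
180  70  72  75  76  79  81  85  87 103 236 237 238 238 239 239 239 239 240 239 155 106  92 246 247 118 105 144  74  72  71  69  68  69
190  70  71  74  77  80  81  84  87 107 235 239 239 239 239 239 240 240 241 233 151 104 104 242 247 126 106 129  74  72  71  70  68  67
200  69  71  73  74  78  80  83  86 103 249 252 251 252 242 251 248 252 252 239 145 104 104 233 247 132 105 119  73  72  70  70  68  68
210 
[... 519 characters left out ...]
  92  67  66  67  65
250  89  89  50  31  31 101 103 114 154 157 158 161 163 165 165 166 166 167 168 162 108  94  82 246 232  37  36  75  91  90  31  28  60
260  88  84  31  32  34 122 141 158 163 155 156 158 160 161 162 163 164 165 159 244 233  92  82 246 217  38  34  34  89  90  89  30  27
270 133  38  33  35  39 240 243 243 244 244 244 226 190 158 165 196 244 246 246 246 241  90  59 245 224  38  35  34  38 134  92  28  27
280  34  40  35  39  43 247 249 243 243 243 244 244 244 244 245 245 245 245 246 245 244  92  57 245 244  38  36  32  39  33  32  28  27
290  34  43  36  40 245 248 246 247 243 243 243 243 244 244 245 244 245 245 245 245 245 110  72 244 244  71  35  33  36  32  30  28  26
```

```bash
python3 - <<'E'
from h import *
w=load('w5');print(ray(w,[(247,248)],.262)); s,Rm=show();print(np.array(s['tcp_pos']))
print('tip proj z', [(z,proj(w,np.array(s['tcp_pos'])+Rm@np.array([.011,y,z]))[0].round(1).tolist()) for z in(-.002,-.02,-.03,-.04) for y in(-.023,.023)])
E
```

```text
[[0.5269 0.0728 0.262 ]]
8.3167 tcp [0.5214 0.0748 0.2419] q [0.0221 0.2699 0.039  1.3394 0.     0.1262] F [ 0.2568 -0.0366  0.2725] op 0.5414065983203813
[[-0.9946  0.1039  0.0004]
 [ 0.1039  0.9946  0.    ]
 [-0.0004  0.0001 -1.    ]]
[0.5214 0.0748 0.2419]
tip proj z [(-0.002, [209.1, 206.5]), (-0.002, [291.0, 206.6]), (-0.02, [204.5, 218.1]), (-0.02, [295.0, 218.1]), (-0.03, [201.6, 225.5]), (-0.03, [297.5, 225.6]), (-0.04, [198.2, 234.0]), (-0.04, [300.4, 234.1])]
```

Call:
jog_arm(targets=[[0,-3,0,0,0,0,46],[0,0,10,0,0,0,46],[0,0,10,0,0,0,46],[0,0,9,0,0,0,46],[0,0,0,0,0,0,46]])

```text
t: 8.73
tcp_pos: [0.5197, 0.0688, 0.2108]
eef_rot: [-0.002, 0.055, 0.998, -0.0]
force: [0.3, 0.5, 0.3]
opening: 0.535
```

```bash
python3 - <<'E'
from h import *
to([.522,.0725,.215])
w=snap('wrist','w6');cv2.imwrite('pics/w6.png',cv2.resize(w['color'][130:340,130:390],None,fx=2.5,fy=2.5))
E
```

```text
8.7333 tcp [0.5197 0.0688 0.2108] q [ 0.0106  0.2736 -0.036   1.2645 -0.      0.1202] F [0.3    0.518  0.2835] op 0.534950288680548
[[-0.994   0.1094 -0.0033]
 [ 0.1094  0.994  -0.    ]
 [ 0.0033 -0.0004 -1.    ]]
d mm [-1.8606  3.9066 -4.2415] rot deg [-0.0216 -0.1893 -0.7793]
```

View pics/w6.png

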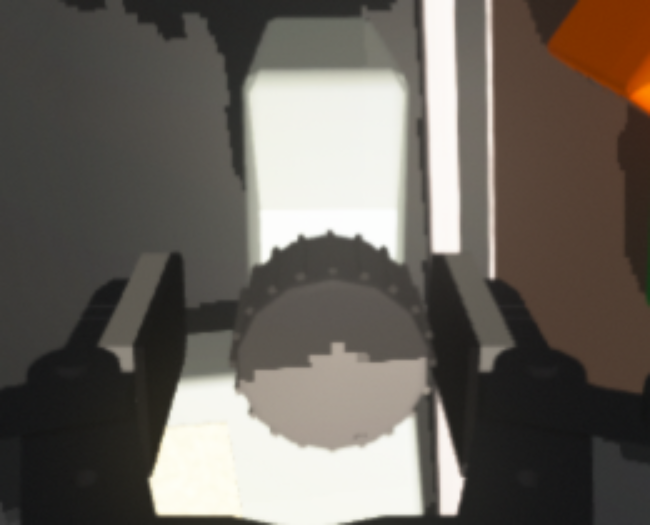

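The cap is clearly between the fingers, about 4 mm off centre to the right (disc centre at crop (333,360), gap centre near 310). I'll centre it, narrow the cage and swing.

Call:
jog_arm(targets=[[0,4,0,0,0,0,46],[0,0,0,0,0,0,41],[0,0,0,0,0,0,41],[0,0,0,0,0,0,41]])

```text
t: 9.12
tcp_pos: [0.5219, 0.0739, 0.2132]
eef_rot: [0.001, 0.054, 0.999, -0.0]
force: [-0.3, -0.2, -0.7]
opening: 0.481
```

Call:
jog_arm(targets=[[0,-3.7,-0.6,-2,0,0,41],[0,-3.7,-0.6,-2,0,0,41],[0,-3.7,-0.6,-2,0,0,41],[0,-3.7,-0.6,-2,0,0,41],[0,-3.7,-0.6,-2,0,0,41]])

```text
t: 9.53
tcp_pos: [0.5198, 0.0552, 0.2149]
eef_rot: [0.005, 0.054, 0.995, 0.088]
force: [-0.3, 0.2, -0.2]
opening: 0.483
```

```bash
python3 - <<'E'
from h import *
show()
w=snap('wrist','w7')
c=w['color'][210:320:10,180:345:5].astype(int)
for i,r in enumerate(c): print(210+10*i,' '.join('%3d'%v for v in r.mean(1)))
E
```

```text
9.5333 tcp [0.5198 0.0552 0.2149] q [-0.1323  0.2486 -0.0722  1.2531  0.1761 -0.0251] F [-0.25    0.2328 -0.2001] op 0.4826797509776636
[[-0.9942  0.1056  0.02  ]
 [ 0.1075  0.9789  0.174 ]
 [-0.0012  0.1752 -0.9845]]
210  87  88  89  90  94  95  98  98  47 136 211 250 251 251 252 252 252 252 253 253 253 205  90 188 248 223  95 154  75  73  72  71  69
220  85  87  88  90  93  94  96  98 100 134 202 252 252 239 167  85  76 132  84 253 253 202  99 170 248 232  93 137  74  73  72  70  69
230  84  85  88  86  86  60  95  96  99 126 169  66  66  68  68  70  71  71  67  68  67 104  83 132 179 169  90 137  72  72  71  69  68
240  79  70  92  93  53  29  91  94  96  82  62  80  67  89  93  92  91  92  91  92  72  81  64  92  37  76  95  93  61  69  70  68  67
250  27  92  92  88  28  29  41  41  42  62  76  88  88  88  88  90  88  89  87  87  88  88  85  61  33  33  93  94  89  32  29  67  67
260  87  92  92  28  28  29  48  98 104 101 152  90  87  88  87  88  87  88  87  87  85  86  86  83  31  30  31  93  93  74  28  27  66
270  29 137  91  30  29  34 106 110 149 146 153 154 155 157 155 150 152 161 163 163 162  86  85  85  31  29  33 117 129  29  27  28  25
280  30  31  32  36  32  39 193 214 229 146 153 154 156 157 158 159 158 160 159 161 161 162 150 138  32  30  37  30  30  29  27  28  26
290  30  32  32  40  36 224 246 246 247 247 165 153 155 156 157 158 157 158 158 158 159 140 226  84 168  33  39  31  29  28  28  26  26
300  31  35  37  43  40 248 249 250 249 246 247 246 247 190 156 156 156 157 160 219 246 248 248  93 245  34  41  33  32  30  29  25  24
310  33  33  37  43 219 249 250 249 248 246 246 245 246 245 246 245 246 246 246 246 246 246 247 158 245 150  41  35  33  30  28  28  25
```

The cap now rests against the pushing finger, so the flask is turning. I'll carry on.

Call:
jog_arm(targets=[[0,-3.7,-0.6,-2,0,0,41],[0,-3.7,-0.6,-2,0,0,41],[0,-3.7,-0.6,-2,0,0,41],[0,-3.7,-0.6,-2,0,0,41],[0,-3.7,-0.6,-2,0,0,41]])

```text
t: 10.0
tcp_pos: [0.5177, 0.0367, 0.2132]
eef_rot: [0.01, 0.053, 0.983, 0.174]
force: [-0.3, 0.2, -0.3]
opening: 0.48
```

Call:
jog_arm(targets=[[0,-3.7,-0.6,-2,0,0,41],[0,-3.7,-0.6,-2,0,0,41],[0,-3.7,-0.6,-2,0,0,41],[0,-3.7,-0.6,-2,0,0,41],[0,-3.7,-0.6,-2,0,0,41]])

```text
t: 10.42
tcp_pos: [0.5158, 0.0186, 0.2083]
eef_rot: [0.014, 0.052, 0.964, 0.259]
force: [0.3, 0.2, -0.6]
opening: 0.476
```

```bash
python3 - <<'E'
from h import *
s,Rm=show()
w=snap('wrist','w8')
c=w['color'][210:320:10,180:345:5].astype(int)
for i,r in enumerate(c): print(210+10*i,' '.join('%3d'%v for v in r.mean(1)))
print('toe est',np.array(s['tcp_pos'])+Rm@[0,-.0185,.108])
E
```

```text
10.4167 tcp [0.5158 0.0186 0.2083] q [-0.4185  0.3273 -0.0933  1.3245  0.4968 -0.3554] F [ 0.2604  0.15   -0.634 ] op 0.47588211984620427
[[-0.9942  0.0926  0.0544]
 [ 0.1074  0.8608  0.4974]
 [-0.0008  0.5004 -0.8658]]
210  38  38  40  41  42  44  46  69 237 243 244 244 244 244 244 244 245 245 245 239  96 138 246 249  77  78  52  57  56  53  54  53  53
220 100 100  99  97  96  93  94  88 245 250 250 211 228  81 229 221 250 251 251 239  89 135 243 249  75  81  70  56  54  55  53  52  51
230  99  97  97  94  94  62  93  92 167  67  70  72  73  73  75  70  75  72 197 238  83 133 237 249  56  90  89  78  76  55  53  52  51
240  92  79 103 103  58  31  87  63  76  69  80 132 150 146 110  91  79  71  72  70  79 129 219 241  37  83 106 104  66  73  75  74  72
250  32 101 103  99  31  30  87  84  95  95  96  96  97  97  98  98  98  99  97  77  72 133 202 227  38  38 105 106  99  34  35  73  74
260  98 103 103  32  30  63  91  93  95  95  95  97  96  97  97  98  98  98  98  97  76 236 250 209  38  37  38 105 105  83  34  32  74
270  32 150 101  32  31  61 149 149 150 150 151 151 151 152 153 153 125  99  99  99  97 208 250 219  40  38  42 131 146  35  33  32  32
280  33  33  34  40  35  48 146 150 150 151 153 153 154 153 155 155 156 155 156 157 164 249 250 248  43  41  46  39  38  37  35  33  33
290  33  35  36  44  45 160 221 147 152 153 154 154 154 155 157 157 156 156 157 159 249 249 250 251  63  42  49  40  39  36  35  34  31
300  35  37  40  66  47 250 250 250 248 205 154 156 156 157 158 158 159 235 248 248 249 249 250 252  86  44  49  42  41  38  35  32  29
310  34  37  40  69 217 246 252 252 250 252 252 251 250 249 249 249 249 249 249 249 249 248 250 253  92  57  50  43  40  38  35  32  29
toe est [0.52   0.0564 0.1056]
```

The flask has passed its balance point and leans on the front finger. The tool is at 30° with no notable force. I'll continue to 50° and work out the fixed-tilt easing phase.

```bash
python3 - <<'E'
import numpy as np
phi=np.radians(50);y=np.array([np.cos(phi),np.sin(phi)]);z=np.array([np.sin(phi),-np.cos(phi)])
prev=None
def tcp(th,s,w,sb):
    t=np.radians(th);C=np.array([1.5*np.cos(t)-157*np.sin(t),1.5*np.sin(t)+157*np.cos(t)])
    tip=C+s*z; return tip+w/2*y+sb*z, (tip-14.5*y)
swing=18.5*y-108*z   # TCP after swing rel. toe
print('swing',swing)
prev=None
for th,s,w,sb in((53,18,41,33),(56,17,45,33.6),(59,17,49,34.2),(62,16,53,35),(65,16,57,35.5),(68,15,60,36),(71,14,60,36),(74,13,60,36),(77,12,60,36),(80,10,60,36),(82,8,60,36),(84,6,60,36),(85,4,60,36),(86,2,60,36)):
    T,b=tcp(th,s,w,sb)
    if prev is None: print('start diff',(T-swing)@y,(T-swing)@z)
    else: print(th,w,'dy %.1f dz %.1f'%((T-prev)@y,(T-prev)@z),'tip bottom h %.1f TCP h %.1f y %.1f'%(b[1],T[1],T[0]))
    prev=T
E
```

```text
swing [-70.84122908  83.59288404]
start diff -4.718800828010308 2.136659109167477
56 45 dy -6.2 dz 0.2 tip bottom h 67.0 TCP h 73.7 y -76.1
59 49 dy -6.2 dz 1.6 tip bottom h 60.1 TCP h 68.0 y -78.8
62 53 dy -6.1 dz 1.2 tip bottom h 53.6 TCP h 62.5 y -81.8
65 57 dy -6.0 dz 2.3 tip bottom h 46.3 TCP h 56.4 y -83.9
68 60 dy -6.4 dz 1.8 tip bottom h 39.5 TCP h 50.4 y -86.7
71 60 dy -7.8 dz 1.7 tip bottom h 32.4 TCP h 43.4 y -90.4
74 60 dy -7.6 dz 2.1 tip bottom h 25.3 TCP h 36.2 y -93.7
77 60 dy -7.5 dz 2.5 tip bottom h 18.0 TCP h 28.9 y -96.6
80 60 dy -7.3 dz 1.9 tip bottom h 11.2 TCP h 22.2 y -99.8
82 60 dy -4.7 dz 0.8 tip bottom h 7.1 TCP h 18.0 y -102.3
84 60 dy -4.6 dz 0.9 tip bottom h 2.9 TCP h 13.9 y -104.5
85 60 dy -2.3 dz -0.5 tip bottom h 1.5 TCP h 12.4 y -106.3
86 60 dy -2.2 dz -0.4 tip bottom h 0.1 TCP h 11.0 y -108.1
```

Call:
jog_arm(targets=[[0,-3.7,-0.6,-2,0,0,41],[0,-3.7,-0.6,-2,0,0,41],[0,-3.7,-0.6,-2,0,0,41],[0,-3.7,-0.6,-2,0,0,41],[0,-3.7,-0.6,-2,0,0,41]])

```text
t: 10.88
tcp_pos: [0.514, 0.0018, 0.2004]
eef_rot: [0.019, 0.05, 0.938, 0.341]
force: [0.4, -0.7, 0.0]
opening: 0.481
```

Call:
jog_arm(targets=[[0,-3.7,-0.6,-2,0,0,41],[0,-3.7,-0.6,-2,0,0,41],[0,-3.7,-0.6,-2,0,0,41],[0,-3.7,-0.6,-2,0,0,41],[0,-3.7,-0.6,-2,0,0,41]])

```text
t: 11.3
tcp_pos: [0.5123, -0.0135, 0.1895]
eef_rot: [0.023, 0.048, 0.905, 0.422]
force: [-0.2, 0.9, -0.8]
opening: 0.483
```

```bash
python3 - <<'E'
from h import *
s,Rm=show()
w=snap('wrist','w9');a=snap('scene','s9')
print('toe est',np.array(s['tcp_pos'])+Rm@[0,-.0185,.108])
A=cv2.resize(w['color'][130:340,130:390],None,fx=1.5,fy=1.5)
B=cv2.resize(a['color'][150:255,215:345],None,fx=3,fy=3)
cv2.imwrite('pics/w9c.png',np.hstack([A,B]));print(A.shape,B.shape)
E
```

```text
11.3 tcp [ 0.5123 -0.0135  0.1895] q [-0.6295  0.5596 -0.0307  1.5165  0.7259 -0.7306] F [-0.2336  0.9218 -0.842 ] op 0.48262854778782577
[[-0.9943  0.0683  0.082 ]
 [ 0.1068  0.6394  0.7615]
 [-0.0004  0.7659 -0.643 ]]
toe est [0.5199 0.0569 0.1059]
(315, 390, 3) (315, 390, 3)
```

View pics/w9c.png

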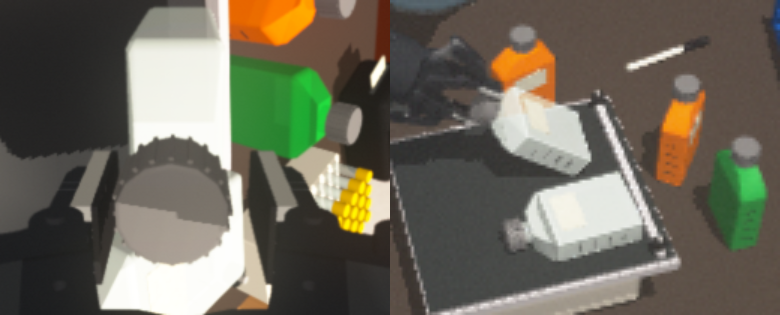

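Wrist and scene views show the flask leaning on the front finger at about 53°, toe on the mat, lying flask untouched. Now I'll ease it down at fixed tilt, opening the jaws slowly so the upper finger clears.

Call:
jog_arm(targets=[[0,-3,0.1,0,0,0,43],[0,-3,0.1,0,0,0,45],[0,-3,0.8,0,0,0,47],[0,-3,0.8,0,0,0,49],[0,-3,0.6,0,0,0,51]])

```text
t: 11.82
tcp_pos: [0.5112, -0.021, 0.1765]
eef_rot: [0.023, 0.048, 0.905, 0.422]
force: [0.2, -0.0, -0.3]
opening: 0.6
```

Call:
jog_arm(targets=[[0,-3,0.6,0,0,0,53],[0,-3,1.1,0,0,0,55],[0,-3,1.1,0,0,0,57],[0,-3.2,0.9,0,0,0,59],[0,-3.2,0.9,0,0,0,60]])

```text
t: 12.23
tcp_pos: [0.5104, -0.0276, 0.1614]
eef_rot: [0.023, 0.049, 0.905, 0.422]
force: [0.3, 0.1, -0.9]
opening: 0.702
```

```bash
python3 - <<'E'
from h import *
s,Rm=show()
w=snap('wrist','w10');a=snap('scene','s10')
c=w['color'][190:330:10,150:365:6].astype(int)
for i,r in enumerate(c): print(190+10*i,' '.join('%3d'%v for v in r.mean(1)))
E
```

```text
12.2333 tcp [ 0.5104 -0.0276  0.1614] q [-0.6522  0.5982 -0.0454  1.48    0.7146 -0.7551] F [ 0.332   0.1399 -0.901 ] op 0.7024805474119385
[[-0.9942  0.0694  0.0825]
 [ 0.1078  0.6391  0.7616]
 [ 0.0001  0.766  -0.6428]]
190  28  28  30  29  30  31  31  32  34  35  38  89 171 195 197 197 198 199 200 200 202 234 249 233 239 236 199 241  73  71  70  72  71  72  75  81
200  29  29  29  29  30  31  31  32  34  35  37 161 170 198 198 200 200 201 202 202 205 243 250 233 240 237 178 237  71  69  68  70  70  73  74  64
210  30  29  28  30  30  30  33  32  34  35  38 168 170 198 199 200 201 202 203 204 228 243 250 231 241 237 167 234  72  70  67  70  69  73  74  65
220  30  29  30  31  29  32  32  33  35  36  39 201 202 221 222 223 223 223 223 221 243 243 250 233 239 237 163 229  72  70  67  65  63  74  72  66
230  30  30  30  30  30  32  32  33  34  36  40 147  67  67  70  79 141 220 225 225 243 243 250 232 240 237 160 221  78  69  67  64  63  75  73  87
240  57  30  31 101 101  25  23  33  34  66  65  64  66  68  71  72  76  77 120 226 243 244 250 231 239 233 160 216  55  45 109 108 153 15
[... 493 characters left out ...]
 109 110 111 112 113 114 117 113 108  80  92 239 240 247 235 243 247 247 248 210  47  44  41  57 149  38  37
290  27  26  27  22  37  38  64 107 109 109 111 111 113 114 115 116 118 121 142 176 239 244 250 243 244 248 248 247 247  48  45  42  43  39  38  37
300  26  25  24  27  38  56  61  69 107 108 109 111 113 114 116 117 119 127 118 198 226 233 243 244 244 248 248 248 248 249  45  41  41  37  35  36
310  26  25  26  26  37  60  59  59  60  83 109 111 112 114 116 118 127 190 236 242 242 239 249 247 244 248 248 242 245 247  50  44  41  37  36  34
320  25  25  25  26  42  60  60  60  59  33  35 154 152 170 171 171 172 243 251 242 249 249 249 247 243 248 243 242 183 221 128  41  38  36  35  32
```

Call:
jog_arm(targets=[[0,-3.9,0.9,0,0,0,60],[0,-3.9,0.9,0,0,0,60],[0,-3.8,1,0,0,0,60],[0,-3.8,1,0,0,0,60],[0,0,0,0,0,0,60]])

```text
t: 12.75
tcp_pos: [0.5095, -0.0347, 0.1467]
eef_rot: [0.022, 0.049, 0.905, 0.422]
force: [-0.2, -0.6, 0.2]
opening: 0.697
```

Call:
jog_arm(targets=[[0,-3.8,1.2,0,0,0,60],[0,-3.7,1.2,0,0,0,60],[0,-3.6,1,0,0,0,60],[0,-3.6,0.9,0,0,0,60],[0,0,0,0,0,0,60]])

```text
t: 13.17
tcp_pos: [0.5088, -0.0408, 0.1327]
eef_rot: [0.022, 0.049, 0.905, 0.422]
force: [-0.1, -0.3, 0.5]
opening: 0.701
```

```bash
python3 - <<'E'
from h import *
s,Rm=show()
w=snap('wrist','w11');a=snap('scene','s11')
c=w['color'][190:340:10,130:365:7].astype(int)
for i,r in enumerate(c): print(190+10*i,' '.join('%3d'%v for v in r.mean(1)))
E
```

```text
13.1667 tcp [ 0.5088 -0.0408  0.1327] q [-0.6724  0.6396 -0.0558  1.4435  0.7038 -0.7774] F [-0.1186 -0.3409  0.5464] op 0.7007663920753926
[[-0.9942  0.07    0.0822]
 [ 0.108   0.6388  0.7617]
 [ 0.0008  0.7662 -0.6426]]
190  28  29  28  27  27  28  28  28  29  29  29  30  31  33  36 154 167 175 177 178 180 181 183 241 248 242 223 244 238 243 243  82  72  75
200  29  28  28  28  28  29  29  29  29  29  30  32  33  34  85 154 168 177 178 179 183 183 192 240 248 239 246 246 238 242 243  74  71  74
210  27  28  27  28  29  28  28  29  28  29  30  31  32  33 155 154 167 178 179 181 182 183 240 240 249 238 244 245 238 242 245  74  72  72
220  28  28  28  28  28  27  28  28  30  29  31  32  34  34 168 168 176 186 184 182 183 219 240 240 249 238 244 246 238 242 245  72  70  66
230  27  28  28  28  28  30  29  27  28  30  30  31  33  59  63  67  71 128 185 191 193 240 240 240 250 237 248 244 238 242 245  72  69  69
240  29  29  29  29  29  50  99  23  20  29  34  63  60  65  64  69  69  73  77 198 192 240 240 241 250 237 244  64  59 111 233  53 150 152
250  67  29  27  25  27 100  67  20  2
[... 521 characters left out ...]

290  25  25  24  24  25  30  26  37  60  87  87  89  88  89  92  94  95 111  84  84 188 237 237 238 246 228 129 158  43  39  45  38  37  34
300  24  24  23  24  22  23  35  45  59  58  86  87  89  90  91  93  97 111  85 171 180 184 238 239 245 127 191 240  95  39  39  36  34  32
310  23  25  23  24  24  24  35  58  56  57  56  77  89  90  91  93  96  94 100 166 166 167 164 171 132 217 240 240 244  38  38  36  34  32
320  24  24  23  25  24  23  23  56  56  55  56  56  55  56  55  56  55  36 150 162 167 168 169 168 241 240 218 249 245  40  37  35  34  32
330  25  22  22  25  23  25  23  54  56  56  56  56  55  56  55  56  34  37 151 155 167 167 168 238 249 240 248 248 226  39  37  34  33  30
```

Call:
jog_arm(targets=[[0,-3.6,1,0,0,0,60],[0,-3.6,0.8,0,0,0,60],[0,-2.4,0.4,0,0,0,60],[0,-2.3,0.4,0,0,0,60],[0,0,0,0,0,0,60]])

```text
t: 13.68
tcp_pos: [0.5083, -0.0463, 0.1222]
eef_rot: [0.023, 0.049, 0.905, 0.422]
force: [-0.1, -0.4, -0.1]
opening: 0.701
```

```bash
python3 - <<'E'
from h import *
s,Rm=show()
w=snap('wrist','w12');a=snap('scene','s12')
P=np.array(s['tcp_pos'])
# scene crop scaled, and wrist
A=cv2.resize(w['color'][130:340,90:390],None,fx=1.3,fy=1.3)
B=cv2.resize(a['color'][165:235,230:320],None,fx=3.9,fy=3.9)
cv2.imwrite('pics/w12c.png',np.hstack([A,B]))
E
```

```text
13.6833 tcp [ 0.5083 -0.0463  0.1222] q [-0.6807  0.6561 -0.0569  1.4317  0.6994 -0.7866] F [-0.1162 -0.4397 -0.1091] op 0.7008447646389991
[[-0.9942  0.0698  0.0823]
 [ 0.108   0.6388  0.7617]
 [ 0.0006  0.7662 -0.6427]]
```

Call:
jog_arm(targets=[[0,-2.3,0.4,0,0,0,60],[0,-2.3,0.4,0,0,0,60],[0,0,0,0,0,0,60]])

```text
t: 14.03
tcp_pos: [0.5081, -0.0487, 0.1183]
eef_rot: [0.023, 0.049, 0.905, 0.422]
force: [0.5, 0.0, -1.4]
opening: 0.703
```

Call:
jog_arm(targets=[[0,-2.3,-0.5,0,0,0,60],[0,0,0,0,0,0,60]])

```text
t: 14.2
tcp_pos: [0.5079, -0.0506, 0.117]
eef_rot: [0.023, 0.049, 0.905, 0.422]
force: [0.4, -0.4, 0.2]
opening: 0.705
```

Call:
jog_arm(targets=[[0,-2,-0.5,0,0,0,60],[0,0,0,0,0,0,60]])

```text
t: 14.37
tcp_pos: [0.5078, -0.0523, 0.1158]
eef_rot: [0.023, 0.049, 0.905, 0.422]
force: [-0.4, -0.6, 0.5]
opening: 0.704
```

```bash
python3 - <<'E'
from h import *
s,Rm=show()
w=snap('wrist','w13')
c=w['color'][190:340:10,130:365:7].astype(int)
for i,r in enumerate(c): print(190+10*i,' '.join('%3d'%v for v in r.mean(1)))
E
```

```text
14.3667 tcp [ 0.5078 -0.0523  0.1158] q [-0.6893  0.6688 -0.0525  1.4288  0.6947 -0.7961] F [-0.3852 -0.5948  0.4767] op 0.7037127355498025
[[-0.9942  0.0695  0.0826]
 [ 0.1079  0.6391  0.7615]
 [ 0.0001  0.7659 -0.6429]]
190  28  28  28  65  28  27  28  29  28  29  29  29  31  31  33  35 149 149 168 167 168 170 170 171 240 245 247 237 247 246 243 240 245 245
200  27  28  28  28  29  28  28  27  27  28  29  30  30  33  32  48 149 151 168 169 171 171 171 240 239 246 246 239 247 248 241 241 245 245
210  28  28  28  27  28  27  28  28  28  27  29  29  31  32  33 150 150 151 167 170 171 172 236 239 239 247 242 247 247 246 241 241 245 245
220  27  27  28  28  28  29  29  28  29  28  29  31  31  33  34 148 138 150 168 171 172 181 239 239 239 248 240 248 247 247 241 241 245 248
230  28  27  28  28  28  28  28  28  28  29  28  37  70  60  70  64  70  72  90 174 172 191 239 239 239 248 240 246 249 246 240 240 245 249
240  27  27  28  27  28  49  97  23  22  52  77  79  80  69  67  71  72  75  77  80 190 197 239 239 239 248 241  68  64 114 229 240 245 249
250  27  29  28  24  25  97  66  20  3
[... 521 characters left out ...]

290  23  24  24  25  24  32  25  35  58  57  64  79  78  80  80  82  90 117 115 157 164 169 238 239 237 246 230 142  40  40  44  37  36  34
300  24  24  23  23  21  24  35  43  58  57  56  56  78  79  79  80 120  62  59  61  62  63 145 233 238 245 123 124  52  35  36  33  32  31
310  23  22  23  24  24  24  34  59  58  56  55  54  55  55  55  54  56  57  58  59  60  40 147 165 165 164 157 126 122  32  34  33  31  31
320  23  24  23  24  24  23  24  60  57  56  55  55  54  54  54  53  55  56  56  57  49  37 148 165 166 166 166 163 232  32  32  31  32  29
330  23  23  23  22  23  23  24  55  57  55  54  54  53  54  54  55  54  54  55  55  34  60 149 165 165 165 165 205 231  31  31  28  28  27
```

Call:
jog_arm(targets=[[0,-1.5,1.3,0,0,0,60],[0,0,0,0,0,0,60]])

```text
t: 14.58
tcp_pos: [0.5078, -0.0521, 0.1137]
eef_rot: [0.023, 0.049, 0.905, 0.422]
force: [-0.2, 0.4, 0.2]
opening: 0.7
```

Call:
jog_arm(targets=[[0,-1.5,1.3,0,0,0,60],[0,0,0,0,0,0,60]])

```text
t: 14.75
tcp_pos: [0.5077, -0.0519, 0.1117]
eef_rot: [0.023, 0.049, 0.905, 0.422]
force: [-0.7, -0.6, -0.6]
opening: 0.701
```

Call:
jog_arm(targets=[[0,-1.5,1.3,0,0,0,60],[0,0,0,0,0,0,60]])

```text
t: 14.92
tcp_pos: [0.5077, -0.0519, 0.1097]
eef_rot: [0.023, 0.049, 0.905, 0.422]
force: [0.7, 0.0, 0.6]
opening: 0.701
```

Call:
jog_arm(targets=[[0,-1.5,1.3,0,0,0,60],[0,0,0,0,0,0,60]])

```text
t: 15.08
tcp_pos: [0.508, -0.0519, 0.109]
eef_rot: [0.023, 0.049, 0.905, 0.422]
force: [-1.9, -1.9, 5.6]
opening: 0.703
```

Call:
jog_arm(targets=[[0,-1.5,1.3,0,0,0,60],[0,0,0,0,0,0,60]])

```text
t: 15.25
tcp_pos: [0.5081, -0.0519, 0.1087]
eef_rot: [0.023, 0.05, 0.905, 0.423]
force: [-4.8, -2.8, 14.7]
opening: 0.704
```

```bash
python3 - <<'E'
from h import *
s,Rm=show()
w=snap('wrist','w14')
c=w['color'][190:340:10,130:365:7].astype(int)
for i,r in enumerate(c): print(190+10*i,' '.join('%3d'%v for v in r.mean(1)))
a=snap('scene','s14')
A=cv2.resize(w['color'][130:340,90:390],None,fx=1.3,fy=1.3)
B=cv2.resize(a['color'][165:235,230:320],None,fx=3.9,fy=3.9)
cv2.imwrite('pics/w14c.png',np.hstack([A,B]))
E
```

```text
15.25 tcp [ 0.5081 -0.0519  0.1087] q [-0.6897  0.6762 -0.061   1.4131  0.6972 -0.7953] F [-4.7752 -2.8493 14.7035] op 0.7041485413693349
[[-0.9939  0.0705  0.0847]
 [ 0.1102  0.6376  0.7624]
 [-0.0003  0.7671 -0.6415]]
190  28  28  27  28  28  27  27  29  28  29  29  30  30  31  33  34  96 146 149 165 165 168 167 169 240 240 249 239 238 246 248 241 241 245
200  27  27  28  28  27  28  28  29  28  29  28  29  30  31  31  34 146 147 150 165 166 167 168 228 239 241 249 239 248 245 248 241 241 245
210  27  28  27  28  27  28  27  27  26  29  28  28  30  31  32  92 146 147 150 165 167 168 179 239 239 242 249 240 247 246 247 241 241 245
220  28  27  26  27  27  28  28  28  28  27  28  29  30  32  33  90 143 147 150 166 167 168 239 239 239 243 250 238 246 247 247 241 241 245
230  27  27  27  27  28  27  27  29  28  27  30  32  70  63  71  63  68  71 107 169 167 170 239 239 239 243 250 233 249 246 246 241 240 245
240  27  29  27  27  28  49  96  22  19  44  76  77  78  67  68  71  72  76  77  87 186 170 240 239 239 244 249  66  65 113 239 239 239 245
250  27  28  28  25  27  97  65  20  19 
[... 519 characters left out ...]

290  23  23  24  24  24  30  28  34  58  57  68  76  77  78  80  79 115 129 129 144 157 180 238 238 238 247 230 230  40  38  45  37  36  34
300  23  23  23  22  21  23  34  44  57  56  56  56  77  76  78  79 127  71  58  59  61  89 147 236 235 244 229 121  51  34  36  33  33  31
310  23  24  23  22  24  24  33  58  57  57  55  54  53  55  66  56  56  56  57  58  58  60  41 101 165 162 157 125 121  32  34  32  30  29
320  23  23  23  24  22  23  24  58  58  56  56  53  54  53  53  53  54  54  55  56  57  58  38 147 164 164 164 163 161  33  32  31  30  27
330  23  23  22  24  23  24  24  56  57  55  55  54  53  52  53  52  53  54  54  54  55  34  37 147 164 163 164 163 137  31  30  29  28  26
```

The fingertip touches the mat (14 N, gone as soon as I unload). I'll lift 3 mm, then slide the supporting finger out from under the cap.

Call:
jog_arm(targets=[[0,2.7,-2.3,0,0,0,60],[0,0,0,0,0,0,60],[0,-1.3,-1.5,0,0,0,60],[0,-1.3,-1.5,0,0,0,60],[0,-1.3,-1.5,0,0,0,60]])

```text
t: 15.77
tcp_pos: [0.5071, -0.0578, 0.1093]
eef_rot: [0.023, 0.049, 0.905, 0.422]
force: [-1.2, -0.3, -0.1]
opening: 0.702
```

Call:
jog_arm(targets=[[0,-1.3,-1.5,0,0,0,60],[0,-1.3,-1.5,0,0,0,60],[0,-1.3,-1.5,0,0,0,60],[0,-1.3,-1.5,0,0,0,60],[0,-1.3,-1.5,0,0,0,60]])

```text
t: 16.18
tcp_pos: [0.5061, -0.068, 0.1093]
eef_rot: [0.023, 0.049, 0.905, 0.422]
force: [-0.8, -0.1, 0.7]
opening: 0.702
```

Call:
jog_arm(targets=[[0,-1.3,-1.5,0,0,0,60],[0,-1.3,-1.5,0,0,0,60],[0,-1.3,-1.5,0,0,0,60],[0,-1.3,-1.5,0,0,0,60],[0,-1.3,-1.5,0,0,0,60]])

```text
t: 16.6
tcp_pos: [0.505, -0.0778, 0.1093]
eef_rot: [0.023, 0.049, 0.905, 0.422]
force: [0.5, 0.2, 0.7]
opening: 0.703
```

```bash
python3 - <<'E'
from h import *
s,Rm=show()
w=snap('wrist','w15')
c=w['color'][190:340:10,130:365:7].astype(int)
for i,r in enumerate(c): print(190+10*i,' '.join('%3d'%v for v in r.mean(1)))
E
```

```text
16.6 tcp [ 0.505  -0.0778  0.1093] q [-0.7261  0.7039 -0.0098  1.4614  0.6743 -0.8357] F [0.4504 0.2162 0.6833] op 0.7030360741283685
[[-0.9942  0.0693  0.0826]
 [ 0.1078  0.639   0.7616]
 [-0.      0.766  -0.6428]]
190  30  30  29  29  28  29  29  28  29  29  29  29  30  30  30  53  55  50  34  66 149 149 168 168 168 170 240 240 246 245 248 247 249 243
200  29  29  28  28  29  27  28  27  28  30  30  28  29  29  30  30  32  32  35 149 148 149 167 169 169 213 240 240 247 242 249 248 248 243
210  28  27  27  27  27  28  27  29  29  29  27  29  29  29  29  32  31  46  76  70  68 120 168 168 170 240 240 241 248 241 249 248 248 243
220  28  29  29  28  28  27  28  28  28  29  29  28  29  29  31  73  76  67  72  72  73  77 120 183 168 240 240 240 249 241 249 248 248 243
230  28  28  27  28  28  29  28  56  61  55  60  59  29  31  77  78  78  79  82  78  78  80  85 127 194 240 240 240 249 242 248 248 246 242
240  29  28  29  29  29  49  98  22  37  62  60  59  31  35  77  77  77  80  80  82  80  81  81 128 198 239 240  60  60 113 241 248 243 232
250  27  28  29  26  25  98  66  20  35  61 
[... 515 characters left out ...]

290  25  25  25  24  25  32  24  34  62  61  60  59  57  58  55  55  55  54  54  56  56  56  59  57  58  38 129 149  30  32  41  35  34  34
300  23  24  24  24  21  24  34  46  62  61  60  58  58  56  56  54  54  54  55  56  56  56  56  57  52  38 162 166  57  28  31  30  32  32
310  24  23  23  23  24  25  34  62  63  60  60  59  59  57  56  55  54  54  55  54  55  55  55  56  34 130 163 165 165  25  30  29  30  30
320  25  23  23  25  23  24  24  62  60  61  59  58  57  56  56  54  54  54  54  55  54  54  56  54  33 150 163 165 164  29  30  28  28  27
330  24  22  25  25  24  24  24  58  59  59  58  58  56  55  54  54  53  53  54  54  53  54  52  32  31 150 163 166 139  27  28  27  26  27
```

The cap has come off the finger (30 px clear) and only mat shows beneath. I'll withdraw along the tool axis and take a look.

Call:
jog_arm(targets=[[0,0,-15,0,0,0,60],[0,0,-25,0,0,0,60],[0,0,-30,0,0,0,60],[0,10,-20,0,0,0,42],[0,0,0,0,0,0,42]])

```text
t: 17.07
tcp_pos: [0.4995, -0.1427, 0.1776]
eef_rot: [0.025, 0.049, 0.906, 0.42]
force: [0.1, -0.9, -0.4]
opening: 0.493
```

```bash
python3 - <<'E'
from h import *
s,Rm=show()
w=snap('wrist','w16');a=snap('scene','s16');t=snap('top','t16')
A=cv2.resize(w['color'],(400,300))
B=cv2.resize(a['color'][160:270,205:345],(400,314))
C=cv2.resize(t['color'][108:223,195:320],(326,300))
im=np.zeros((620,800,3),np.uint8);im[:300,:400]=A;im[300:614,:400]=B;im[:300,410:736]=C
cv2.imwrite('pics/m16.png',im[:600])
E
```

```text
17.0667 tcp [ 0.4995 -0.1427  0.1776] q [-0.8113  0.7221  0.2094  1.708   0.626  -0.9197] F [ 0.1198 -0.8932 -0.4319] op 0.4929149193986596
[[-0.9939  0.0681  0.0873]
 [ 0.1106  0.6416  0.759 ]
 [-0.0043  0.764  -0.6452]]
```

View pics/m16.png

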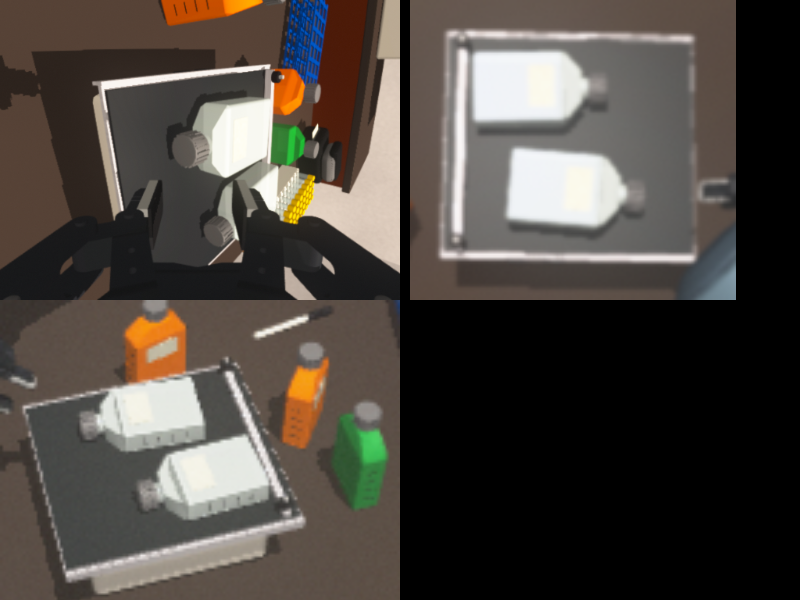

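The flask lies flat. In the top panel its base runs from (513,149) to (507,220) and its cap is at (636,194), away from the bar, with the other flask undisturbed. That was picture 12, so from here I'll check with numbers only. Next I'll measure its pose and prepare the push.

```bash
python3 - <<'E'
from h import *
t=load('t16')
p=ray(t,np.array([(103,149),(97,220),(193,228),(197,155)])/2.608+[195,108],.142)
print(p); print('cap end',ray(t,np.array([(234,194)])/2.608+[195,108],.125))
# refine by thresholding bright body in top image
g=t['color'].min(2)[155:203,225:285]; m=(g>190).astype(np.uint8)
n,l,st,ce=cv2.connectedComponentsWithStats(m);k=1+st[1:,4].argmax()
pts=np.argwhere(l==k)[:,::-1]+[225,155]
print('n',len(pts),'bbox',pts.min(0),pts.max(0),'centroid',ray(t,[pts.mean(0)],.142))
P=ray(t,pts,.142)[:,:2];C=np.cov(P.T);v=np.linalg.eigh(C)[1][:,1];print('axis deg',np.degrees(np.arctan2(v[1],v[0])))
E
```

```text
[[ 0.5612  0.047   0.142 ]
 [ 0.4788  0.0553  0.142 ]
 [ 0.4674 -0.0542  0.142 ]
 [ 0.5523 -0.0615  0.142 ]]
cap end [[ 0.5085 -0.105   0.125 ]]
n 1091 bbox [232 165] [277 193] centroid [[ 0.5164 -0.008   0.142 ]]
axis deg 83.83336196332436
```

Call:
jog_arm(targets=[[0,20,-25,7,0,0,42],[0,20,-25,7,0,0,42],[0,10,-10,7,0,0,42],[0,0,0,7,0,0,42],[0,0,0,7,0,0,42]])

```text
t: 17.63
tcp_pos: [0.4986, -0.1465, 0.2531]
eef_rot: [0.009, 0.053, 0.99, 0.127]
force: [-0.4, 0.4, 0.2]
opening: 0.497
```

Call:
jog_arm(targets=[[0,0,0,7,0,0,42],[0,0,0,7,0,0,42],[0,0,0,0,0,7,42],[0,0,0,0,0,7,42],[0,0,0,0,0,7,42]])

```text
t: 18.05
tcp_pos: [0.4969, -0.1438, 0.2508]
eef_rot: [-0.002, 0.236, 0.972, 0.009]
force: [0.6, -1.0, 0.0]
opening: 0.494
```

Call:
jog_arm(targets=[[0,0,0,0,0,7,42],[0,0,0,0,0,7,42],[0,0,0,0,0,7,42],[0,0,0,0,0,7,42],[0,0,0,0,0,7,42]])

```text
t: 18.47
tcp_pos: [0.4968, -0.1449, 0.2503]
eef_rot: [-0.005, 0.518, 0.855, 0.008]
force: [-0.1, -0.9, -0.2]
opening: 0.493
```

Call:
jog_arm(targets=[[0,0,0,0,0,7,42],[0,0,0,0,0,7,42],[0,0,0,0,0,7,42],[0,0,0,0,0,7,42],[0,0,0,0,0,0,42]])

```text
t: 18.88
tcp_pos: [0.4968, -0.145, 0.2504]
eef_rot: [-0.007, 0.708, 0.706, 0.006]
force: [0.1, 0.7, 0.2]
opening: 0.488
```

```bash
python3 - <<'E'
from h import *
show()
E
```

```text
18.8833 tcp [ 0.4968 -0.145   0.2504] q [-0.4178  0.2569  0.0435  1.3654  0.0167  1.157 ] F [0.0929 0.7107 0.1839] op 0.48822772485423904
[[ 0.004   1.     -0.0006]
 [ 0.9998 -0.004   0.0185]
 [ 0.0185 -0.0007 -0.9998]]
```

Call:
jog_arm(targets=[[25,9,0,0,0,2,50],[25,0,0,0,1,0,50],[0,0,30,0,0,0,50],[0,0,30,0,0,0,50],[0,0,0,0,0,0,50]])

```text
t: 19.3
tcp_pos: [0.5026, -0.0914, 0.1862]
eef_rot: [-0.017, 0.719, 0.695, 0.01]
force: [-1.0, 0.3, -1.2]
opening: 0.586
```

```bash
python3 - <<'E'
from h import *
s,Rm=show()
w=snap('wrist','w17')
c=w['color'][150:384:9,130:385:7].astype(int)
for i,r in enumerate(c): print(150+9*i,' '.join('%3d'%v for v in r.mean(1)))
print('pred cap end',proj(w,[[.505,-.105,.1235],[.505+.017,-.105,.1235],[.505-.017,-.105,.1235],[.507,-.083,.140]]))
E
```

```text
19.3 tcp [ 0.5026 -0.0914  0.1862] q [-0.3269  0.2686 -0.1072  1.2165  0.0337  1.2773] F [-0.9697  0.3234 -1.2297] op 0.5856285916243188
[[ 0.0338  0.9994 -0.0095]
 [ 0.9987 -0.0335  0.0388]
 [ 0.0385 -0.0108 -0.9992]]
150  55  57  57  58  58  58 229  55  58  62  65  68  49 220 223 224 223 223 224 224 224 225 225 224 224 225 228 226  83  82  81  79  76  73  71  69  70
159  56  57  57  57  58  59 232  56  57  60  63  65  67  47 213 223 223 223 223 224 223 223 224 224 228 227  87  78  78  79  77  75  73  70  69  69  67
168  58  56  57  57  58  58 231  58  55  58  60  63  63  66  65  88 221 221 213 210 209 210 226 226  95  77  75  73  74  73  72  72  67  66  67  65  64
177  55  55  56  57  35  37 226  71  54  56  56  57  59  60  64  42  58 165 214 235 228 195  72  73  72  72  71  70  70  69  68  67  66  65  63  62  63
186  55  54  33  33  34  34 173  86  51  52  53  55  56  57  59  39  92 104 110 125 116 107 114  67  67  65  66  65  66  65  65  64  63  62  62  61  61
195  32  32  31  33  33  34  91 120  30  30  50  54  54  56  58  35 103 106 121 136 130 110 101  63  64  64  64  63  62  
[... 2468 characters left out ...]
55  18  17  17  17  25  16  17  17  15  15  15  16  15  15  17  16  16  17  16  16  16  15  16  16  15  17  16  20  17  25  15  20  19  20 230 229
357  54  17  17  17  16  17  16  17  16  17  18  17  17  18  18  16  18  15  18  16  19  17  17  18  17  17  15  16  17  19  16  16  16  19  19  54  55
366  55  17  15  17  15  16  14  13  13  17  16  17  17  17  17  17  16  17  16  16  17  17  18  17  17  17  14  12  13  15  13  16  17  19  21  56  55
375  55  13  14  13  13  15  16  16  16  16  16  17  16  17  18  16  17  17  18  16  18  17  18  17  17  18  17  16  16  16  16  15  13  16  15  55  55
pred cap end [[258.7937 211.0764]
 [280.8568 210.415 ]
 [236.7793 211.7268]
 [260.8945 188.3435]]
```

Call:
jog_arm(targets=[[0,0,0,0,-2,0,50],[0,0,0,0,0,0,50]])

```text
t: 19.52
tcp_pos: [0.5083, -0.0936, 0.1942]
eef_rot: [0.001, 0.72, 0.694, 0.001]
force: [-0.2, -0.2, -0.2]
opening: 0.59
```

```bash
python3 - <<'E'
from h import *
s,Rm=show();print(Rm.T@(np.array([.507,-.094,.083])-s['tcp_pos'])*1000)
E
```

```text
19.5167 tcp [ 0.5083 -0.0936  0.1942] q [-0.3049  0.2579 -0.0999  1.2104  0.      1.3014] F [-0.201  -0.2339 -0.1587] op 0.5902228197695317
[[ 0.0356  0.9994  0.0025]
 [ 0.9994 -0.0356 -0.0008]
 [-0.0007  0.0025 -1.    ]]
[ -0.3574  -1.6001 111.2244]
```

Call:
jog_arm(targets=[[-1,-1,30,0,0,0,50],[0,0,30,0,0,0,50],[0,0,15,0,0,0,50],[0,0,0,0,0,0,50]])

```text
t: 19.85
tcp_pos: [0.505, -0.0947, 0.1159]
eef_rot: [-0.002, 0.72, 0.694, -0.001]
force: [-0.8, 0.6, 0.3]
opening: 0.586
```

Call:
jog_arm(targets=[[0,0,8,0,0,0,50],[0,0,8,0,0,0,50],[0,0,8,0,0,0,50],[0,0,8,0,0,0,50],[0,0,0,0,0,0,50]])

```text
t: 20.27
tcp_pos: [0.5061, -0.0949, 0.0847]
eef_rot: [-0.0, 0.72, 0.694, -0.0]
force: [-0.1, 0.8, -0.9]
opening: 0.587
```

```bash
python3 - <<'E'
from h import *
s,Rm=show()
w=snap('wrist','w18')
c=w['color'][150:330:9,130:385:7].astype(int)
for i,r in enumerate(c): print(150+9*i,' '.join('%3d'%v for v in r.mean(1)))
E
```

```text
20.2667 tcp [ 0.5061 -0.0949  0.0847] q [-0.3088  0.3231 -0.3047  0.9436  0.0003  1.3001] F [-0.0673  0.7798 -0.9341] op 0.5867944679531983
[[ 0.0381  0.9993 -0.0005]
 [ 0.9993 -0.0381  0.0004]
 [ 0.0004 -0.0005 -1.    ]]
150  53  55  58  61 190 230 231 233 232 229 226 220 215 215 215 214 216 215 215 216 216 216 216 217 217 217 217 217 217 218 217 219 219 234 234 220  74
159  52  55  57  60  74 214 214 214 208 203 200 184 181 190 198 206 211 215 218 221 223 226 229 230 232 234 235 236 234 233 229 223 219 218 217 207  70
168  52  54  56  58  61 214 214 215 217 217 218 217 218 218 217 219 218 218 218 218 218 219 218 219 218 218 218 217 209 204 202 186 182 191 192  71  69
177  51  54  56  57  60  64  82 216 214 216 216 217 217 217 217 217 217 218 218 218 218 218 218 218 218 218 217 220 222 221 221 221 220 220  72  67  66
186  52  52  54  56  57  59  61  61 210 213 216 216 217 217 217 217 217 217 218 217 218 218 217 218 217 218 221 222 221 221 221 219 213  67  65  64  62
195  49  51  52  54  55  57  57  59  60  67 214 215 216 217 217 214 203 203 204 203 205 216 220 220 221 221 221 221 22
[... 1461 characters left out ...]
  25  24  29  45  45  45  45  45  45  44  45  44  15  14  21  17  18  19  19  17  19  28  44
294  16  18  17  17  19  14  15  22  12  16  23  24  24  24  24  24  43  44  44  43  44  44  44  44  44  44  21  12  18  16  16  18  18  16  18  16  14
303  17  16  15  15  17  17  15  18  13  23  23  23  23  24  29  43  43  43  43  43  45  44  43  44  43  43  42  13  18  17  18  19  14  15  18  17  16
312  22  16  16  18  15  16  18  16  10  23  22  22  23  29  42  43  42  43  43  43  43  42  44  43  44  43  43  11  18  18  17  18  18  18  18  22  24
321  23  16  17  14  21  16  15  15  22  23  22  38  42  41  42  41  41  42  42  42  43  43  43  43  43  42  41  34  18  17  27  32  17  18  17  22  23
```

The cap sits between the fingers (columns 221-295 in a gap of 200-311) with no contact. Now I'll push gently towards the bar.

Call:
jog_arm(targets=[[4,0,0,0,0,0,50],[4,0,0,0,0,0,50],[4,0,0,0,0,0,50],[4,0,0,0,0,0,50],[4,0,0,0,0,0,50]])

```text
t: 20.73
tcp_pos: [0.5079, -0.0747, 0.0862]
eef_rot: [0.001, 0.72, 0.694, 0.001]
force: [0.2, -0.9, 1.0]
opening: 0.586
```

Call:
jog_arm(targets=[[4,0,0,0,0,0,50],[4,0,0,0,0,0,50],[4,0,0,0,0,0,50],[4,0,0,0,0,0,50],[4,0,0,0,0,0,50]])

```text
t: 21.15
tcp_pos: [0.5086, -0.0551, 0.0861]
eef_rot: [0.001, 0.72, 0.693, 0.0]
force: [-0.1, -2.0, 1.8]
opening: 0.583
```

Call:
jog_arm(targets=[[3,0,0,0,0,0,50],[3,0,0,0,0,0,50],[3,0,0,0,0,0,50],[0,0,0,0,0,0,50]])

```text
t: 21.48
tcp_pos: [0.5087, -0.0454, 0.0859]
eef_rot: [0.0, 0.72, 0.694, 0.001]
force: [0.3, -0.5, -0.1]
opening: 0.588
```

```bash
cat >> h.py <<'E'
def flask(f,z=.142):
    t=snap('top',f)
    g=t['color'].min(2)[150:203,205:285]; m=(g>190).astype(np.uint8)
    for r in g[::3,::3]: print(' '.join('%3d'%v for v in r))
E
python3 - <<'E'
from h import *
show();flask('t19')
t=load('t19')
print('bar face px',proj(t,[[.48,.1078,.117],[.56,.1053,.117]]),'mid ax',proj(t,[[.52,.1067,.142],[.52,.08,.142]]))
w=snap('wrist','w19')
E
```

```text
21.4833 tcp [ 0.5087 -0.0454  0.0859] q [-0.2139  0.3129 -0.3161  0.9408  0.0008  1.3945] F [ 0.3283 -0.458  -0.1435] op 0.5876990813260982
[[ 0.0376  0.9993  0.0012]
 [ 0.9993 -0.0376  0.0006]
 [ 0.0006  0.0011 -1.    ]]
 82 126 128 244 116 233 239 240 240 240 240 240 240 240 240 237 103  90 142 144 142 129 136 135 136 141 135
 83 146 132 246 117 221 227 225 224 222 220 215 213 210 207 207 106  92 154 153 153 125 132 137 142 141 138
 83 144 132 247 114 113 104 104 104 104 105 101  99 100  99  99  83 100 155 154 153 112 124 125 126 128 128
 83 145 131 247 114 109  89  90  91  91  91  92  92  90  90  89  89 110 146 146 144 115 121 124 124 126 124
 82 155 130 247 116 117 118 119 120 120 120 120 119 118 119 117 115 126 136 137 132 118 121 124 125 126 125
 82 150 132 247 120 118 120 122 122 122 122 120 120 120 118 119 117 125 128 129 121 120 123 125 125 125 125
 81 150 132 246 119 117 149 238 238 237 237 235 235 233 233 231 218 124 123 116 117 120 123 126 126 126 125
 81 161 140 240 113 117 156 239 240 241 241 240 240 240 241 241 221 117 110 114 117 122 124 126 126 127 125
 80 155 148 23
[... 470 characters left out ...]
243 237 226 101 108 115 119 122 124 125 127 126 125 124
 86 123 192 225 112 112 171 239 239 239 239 239 239 240 240 216 101 110 116 120 122 124 126 126 126 125 123
 85 121 190 225 110 112 170 237 238 238 238 239 239 239 238 144 103 112 117 120 124 125 126 126 125 125 123
 87 127 185 225 110 111 114 112 118 121 124 127 126 127 129  99 106 113 117 121 124 125 127 127 127 126 124
 85 123 122 123 110 110 110  87  84  85  85  84  84  84  84  97 107 113 118 121 123 126 127 127 127 125 124
 84 122  98  85 104 108 109 109 110 110 110 110 111 110  97  99 108 114 119 121 124 126 127 127 127 126 124
bar face px [[215.0872 193.3387]
 [215.6364 167.518 ]] mid ax [[214.7659 179.0191]
 [223.7008 178.8526]]
```

The base edge is square and about 25 mm short of the bar. I'll keep pushing, slowing near the end.

Call:
jog_arm(targets=[[4,0,0,0,0,0,50],[4,0,0,0,0,0,50],[4,0,0,0,0,0,50],[4,0,0,0,0,0,50],[2,0,0,0,0,0,50]])

```text
t: 22.0
tcp_pos: [0.5093, -0.0275, 0.0858]
eef_rot: [0.0, 0.72, 0.694, 0.0]
force: [-0.3, -0.5, -0.6]
opening: 0.59
```

Call:
jog_arm(targets=[[1.5,0,0,0,0,0,50],[1,0,0,0,0,0,50],[0,0,0,0,0,0,50]])

```text
t: 22.25
tcp_pos: [0.5095, -0.0254, 0.0859]
eef_rot: [0.0, 0.72, 0.694, 0.0]
force: [-0.3, 0.1, 0.1]
opening: 0.584
```

```bash
python3 - <<'E'
from h import *
show()
t=snap('top','t20');g=t['color'].min(2)
for r in range(166,198,3): print(r,g[r,208:232])
E
```

```text
22.25 tcp [ 0.5095 -0.0254  0.0859] q [-0.1744  0.3117 -0.3176  0.9403  0.0002  1.4343] F [-0.2566  0.0539  0.1164] op 0.5837303361135445
[[ 0.0379  0.9993  0.0012]
 [ 0.9993 -0.0379  0.    ]
 [ 0.0001  0.0012 -1.    ]]
166 [151 131 118 132 193 242 247 235 164 132 151 161 163 162 162 158 151 148
 148 149 148 148 147 146]
169 [159 134 117 133 195 242 243 220 165 189 233 242 243 243 242 243 242 243
 243 243 243 243 243 243]
172 [156 132 120 146 208 242 240 205 150 190 233 240 240 240 240 240 240 240
 240 240 240 240 240 240]
175 [156 131 120 150 213 242 238 199 153 199 236 240 240 240 240 240 240 240
 240 240 240 240 240 240]
178 [140 124 125 171 229 244 235 180 150 205 237 240 240 240 240 240 240 240
 240 240 240 240 240 240]
181 [135 121 125 171 229 243 232 171 158 211 238 240 240 240 240 240 240 240
 240 240 240 240 240 240]
184 [134 121 124 173 231 243 228 161 169 225 240 240 240 240 240 240 240 240
 240 240 240 240 240 240]
187 [128 114 131 195 243 245 226 156 170 226 240 240 240 240 240 239 240 239
 240 240 240 239 240 240]
190 [123 112 129 192 242 245 226 155 171 227 240 240 240 240 239 239 240 239
 240 239 240 240 240 240]
193 [127 111 127 191 241 245 227 152 156 208 223 222 222 223 223 224 225 225
 225 227 229 230 230 230]
196 [125 110 119 173 229 235 218 141 107 108  99  83  78  78  79  79  79  79
  80  80  81  81  80  81]
```

Call:
jog_arm(targets=[[1.5,0,0,0,0,0,50],[1.5,0,0,0,0,0,50],[0,0,0,0,0,0,50]])

```text
t: 22.55
tcp_pos: [0.5097, -0.0225, 0.086]
eef_rot: [0.0, 0.72, 0.693, 0.0]
force: [-0.5, 0.4, -0.3]
opening: 0.589
```

Call:
jog_arm(targets=[[1,0,0,0,0,0,50],[0,0,0,0,0,0,50]])

```text
t: 22.72
tcp_pos: [0.5097, -0.0216, 0.0859]
eef_rot: [0.0, 0.72, 0.694, 0.0]
force: [-0.1, -0.2, 0.8]
opening: 0.588
```

Call:
jog_arm(targets=[[1,0,0,0,0,0,50],[0,0,0,0,0,0,50]])

```text
t: 22.88
tcp_pos: [0.5098, -0.0206, 0.0859]
eef_rot: [0.001, 0.72, 0.693, 0.0]
force: [1.4, -0.4, -0.5]
opening: 0.587
```

Call:
jog_arm(targets=[[1,0,0,0,0,0,50],[0,0,0,0,0,0,50]])

```text
t: 23.05
tcp_pos: [0.5099, -0.0196, 0.086]
eef_rot: [0.001, 0.72, 0.694, 0.0]
force: [-0.5, 0.1, -0.1]
opening: 0.586
```

Call:
jog_arm(targets=[[0.7,0,0,0,0,0,50],[0,0,0,0,0,0,50]])

```text
t: 23.22
tcp_pos: [0.5098, -0.0189, 0.086]
eef_rot: [0.001, 0.72, 0.693, 0.0]
force: [0.3, -0.6, 0.1]
opening: 0.585
```

```bash
python3 - <<'E'
from h import *
show()
t=snap('top','t21');g=t['color'].min(2)
for r in range(166,198,3): print(r,g[r,208:224])
E
```

```text
23.2167 tcp [ 0.5098 -0.0189  0.086 ] q [-0.1615  0.3116 -0.3177  0.9402  0.0001  1.4474] F [ 0.3002 -0.5623  0.0958] op 0.584516861990273
[[ 0.0381  0.9993  0.0013]
 [ 0.9993 -0.0381 -0.0002]
 [-0.0001  0.0013 -1.    ]]
166 [152 131 119 133 194 242 247 235 189 164 163 163 163 162 162 157]
169 [160 134 119 135 196 242 243 236 240 242 243 243 243 243 242 243]
172 [158 134 121 148 209 243 243 236 238 239 240 240 240 240 240 240]
175 [157 132 122 151 213 243 244 239 239 240 240 240 240 240 240 240]
178 [141 125 126 171 229 245 244 239 239 240 240 240 240 240 240 240]
181 [137 122 125 172 230 245 243 240 240 240 240 240 240 240 240 240]
184 [136 122 126 175 231 244 243 240 241 241 240 240 240 240 240 240]
187 [130 116 132 195 243 243 234 236 240 240 240 240 240 240 240 240]
190 [126 114 130 194 241 241 230 234 240 240 240 240 239 240 240 240]
193 [128 113 129 191 241 242 228 219 221 221 221 222 222 222 223 224]
196 [126 112 122 174 230 235 219 136  86  77  76  77  78  79  79  79]
```

Call:
jog_arm(targets=[[0.8,0,0,0,0,0,50],[0,0,0,0,0,0,50]])

```text
t: 23.43
tcp_pos: [0.5099, -0.0189, 0.086]
eef_rot: [0.001, 0.72, 0.693, -0.0]
force: [-1.0, -3.1, 0.5]
opening: 0.584
```

Call:
jog_arm(targets=[[0.8,0,0,0,0,0,50],[0,0,0,0,0,0,50]])

```text
t: 23.6
tcp_pos: [0.51, -0.0189, 0.0861]
eef_rot: [0.002, 0.721, 0.693, -0.001]
force: [-0.1, -6.6, 0.5]
opening: 0.588
```

The base is against the bar: the tool stopped and the push force rose to 6.6 N. I'll back off and lift away.

Call:
jog_arm(targets=[[-3,0,0,0,0,0,50],[-4,0,0,0,0,0,50],[-3,0,0,0,0,0,50],[0,0,0,0,0,0,50],[0,0,-8,0,0,0,50]])

```text
t: 24.02
tcp_pos: [0.5081, -0.0271, 0.0928]
eef_rot: [-0.001, 0.721, 0.693, -0.0]
force: [0.4, 0.4, -0.8]
opening: 0.585
```

Call:
jog_arm(targets=[[0,0,-15,0,0,0,50],[0,0,-25,0,0,0,50],[0,0,-35,0,0,0,50],[0,0,-40,0,0,0,50],[0,0,-30,0,0,0,50]])

```text
t: 24.43
tcp_pos: [0.5094, -0.0271, 0.2424]
eef_rot: [0.001, 0.72, 0.694, 0.001]
force: [0.9, 0.6, -0.5]
opening: 0.587
```

Call:
jog_arm(targets=[[-40,0,0,0,0,0,50],[-40,0,0,0,0,0,50],[-40,0,0,0,0,0,50],[-40,0,0,0,0,0,50],[0,0,0,0,0,0,50]])

```text
t: 24.85
tcp_pos: [0.5029, -0.1935, 0.2392]
eef_rot: [0.002, 0.723, 0.691, -0.001]
force: [0.2, -0.2, -0.6]
opening: 0.583
```

```bash
python3 - <<'E'
from h import *
show()
t=snap('top','t22');t0=load('t0');g=t['color'].min(2)
for r in range(163,203,3): print(r,g[r,208:264:2])
# flask b: compare with start
d=cv2.absdiff(t['color'],t0['color']).max(2)
print('flask_b region diff',(d[122:158,218:275]>50).sum(), 'rest changed bbox:')
m=(d>60).astype(np.uint8);n,l,st,c=cv2.connectedComponentsWithStats(m)
print([s.tolist() for s in st[1:] if s[4]>15])
# sides of flask: sub-pixel lines
def edge(r,c0,c1):
    row=g[r,c0:c1].astype(float);i=np.argmax(row<180);return c0+i
cols=range(222,246,4);b=[];tp=[]
for c in cols:
    v=g[150:205,c].astype(float);k=np.where(v>190)[0];k=k[k>12];tp.append((c,150+k.min()-.5));b.append((c,150+k.max()+.5))
for e in(tp,b):
    P=ray(t,e,.142)[:,:2];f=np.polyfit(P[:,1],P[:,0],1);print('side deg dev from y',np.degrees(np.arctan(f[0])),P.mean(0))
E
```

```text
24.85 tcp [ 0.5029 -0.1935  0.2392] q [-0.4836  0.2928  0.0632  1.338  -0.0024  1.1324] F [ 0.1678 -0.211  -0.6493] op 0.5825011218681405
[[ 0.0452  0.999   0.0017]
 [ 0.999  -0.0452 -0.0036]
 [-0.0035  0.0019 -1.    ]]
163 [152 120 194 248 163 121 121 122 122 123 122 123 123 123 122 122 122 121
 121 120 119 117 117 116 115 114 113 112]
166 [154 121 195 248 183 165 160 150 149 148 143 136 133 132 131 126 123 123
 124 125 123 120 117 116 116 115 114 113]
169 [161 120 196 243 237 243 243 243 243 243 244 244 244 244 243 243 243 242
 243 243 241 226 178 119 115 113 113 112]
172 [158 123 210 242 235 240 241 240 240 241 241 241 241 241 242 244 244 244
 244 243 241 232 231 193 121 113 113 112]
175 [159 123 214 242 236 240 241 241 241 241 241 241 241 241 244 236 236 235
 236 239 241 229 231 232 211 123 112 112]
178 [142 128 229 242 237 240 241 241 240 241 241 241 241 241 244 236 237 236
 236 240 241 226 231 231 225 167 131 128]
181 [137 127 230 243 240 240 240 241 240 241 241 241 241 241 244 236 236 238
 238 240 240 227 230 231 232 237 175 141]
184 [138 127 232 243 240 240 240 241 240 241 24
[... 627 characters left out ...]
86  86  86  92 105 108 107 107 107 106]
202 [128 102  99  97  87 111 111 112 112 112 112 112 111 112 111 111 111 111
 110 109 109 108 107 107 106 105 105 104]
flask_b region diff 0 rest changed bbox:
[[272, 92, 180, 292, 16748], [440, 100, 13, 10, 50], [341, 141, 14, 32, 150], [221, 159, 13, 8, 82], [215, 167, 46, 29, 1007], [494, 283, 18, 34, 228], [215, 287, 40, 35, 411], [486, 288, 6, 15, 21], [352, 297, 76, 87, 4392], [145, 304, 95, 80, 4710], [238, 310, 29, 4, 35], [240, 314, 31, 11, 205], [245, 336, 10, 25, 83], [449, 338, 63, 46, 1575], [431, 367, 5, 7, 22], [418, 370, 6, 11, 37]]
side deg dev from y 4.36957529988937 [0.5551 0.0546]
side deg dev from y 3.18622062653711 [0.4729 0.056 ]
```

```bash
python3 -c "
from h import *
print(finish_job())"
```

```text
the job is handed in; nothing more can be done
None
```

The standing clear flask now lies flat on its broad side with its base against the retaining bar, and the job is handed in. No verdict was reported.

**How it was done:**
- **Tipping:** I held the cap loosely between the open fingers and swung the flask about its bottom edge until it leaned on the front finger. I then lowered it on that finger and slid the finger out from under the cap.
- **Pushing:** With a finger on either side of the cap, I pushed on the shoulders towards the bar. Resistance rose to about 6.6 N when the base met the bar. I then backed off and moved clear.

**Last checks, from the final top picture read as numbers:**
- **Gap to the bar:** there is no visible gap; I estimate about 1 mm at most.
- **Squareness:** the flask's sides read 1.4° and 2.6° off square to the bar, against a limit of 5.7°. This is a coarse, pixel-level reading.
- **Other flask:** its picture area shows no change from the start.
- **Bench objects:** I did not check these separately. The arm only passed above them. One changed patch lies at the spare bar, which I take to be the arm's shadow.
- **Time:** about 25 s of the 72 s.

**What went wrong or could not be checked:**
- **First tipping attempt:** the fingers passed above the cap because the fingertips end about 30 mm short of the stated tool point at that opening. Nothing was touched, and I corrected for it.
- **Brief mat contact:** a fingertip pressed on the mat with about 15 N while I was lowering the flask.
- **Turning speed:** I could not measure the flask's turning speed when the finger left the cap. From the height of the last few degrees I expect it stayed under the limit.

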